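Hang a batch for lamp inspection

ROBOT

A 6-joint arm with a two-finger parallel gripper is mounted at the origin on the work surface. World frame = base frame: x ahead of the robot, y to its left, z up, the work surface at z = 0. Lengths are in mm, angles in rad, forces in N, time in s.
With the tool pointing down it reaches from about 350 to 875 mm from the base axis. Payload 4.2 kg.
Tool frame: the origin (TCP) lies at the very end of the fingers, on their centre line; the grasp point (between the pads) lies 19 mm behind it (env.grasp_offset is the x of the grasp point in the tool frame, in mm); x points along the fingers, z is the direction in which the jaws open and shut, and the axes are right-handed (so a half turn about x gives the same grasp; the last joint's range is limited). The gripper opens to 87 mm and grips with 3 to 60 N. Pads are 19 mm wide; open, the fingers measure 117 mm over their backs; the gripper's body (75 mm by 190 mm) begins 51 mm behind the grasp point.
Start: joints at [1.425, 0.385, 0.008, 0, -1.194, -0.259], TCP at [246.113, 574.48, 222.55] pointing down, gripper open.
Joint ranges: [-3.14, 3.14], [-1.21, 2.06], [-1.07, 1.41], [-3.16, 2.05], [-2.99, -0.16], [-3.1, 3.1]. Speed limits (rad/s): [2.79, 2.79, 3.14, 3.14, 3.14, 3.14].

INTERFACE

Orientations are given as a unit quaternion [x, y, z, w].
In Python, from cell import env gives the robot as it stands.
- The arm moves only by the shell command python3 -m creep 'ROWS' [OPENING] [FORCE]. ROWS is JSON, a list of rows, each an object with "slide": the shift along the tool's x, y, z in m, a list of three; "dr": the turn, a rotation vector about the tool's x, y, z in degrees, a list of three. In form: [{"slide": [x, y, z], "dr": [ax, ay, az]}, ...]. A call has 1 to 20 rows; each row is the pose to reach, as a shift and turn from the pose commanded when the call began, along the tool's axes at that moment; what a row does not reach only later rows make up. A row lasts 1/12 s, in which the tool goes at most 41.7 mm and 7.16 degrees, less where a joint would pass 70% of its speed; a pose out of reach is approached as far as the arm can. A call with a gripper value outside its range is refused whole. OPENING is the opening in per cent of the stroke, from 0 (shut) to 100 (fully open), set as the call begins (- or left out, the last holds). The fingers move at their own pace and stop on an object; FORCE is the grip in N (left out, the last holds). Time passes only in rows, so rows that repeat a pose let the fingers close. It gives the time, the measured TCP pose, the force and the opening at its end, in the units of the state.
- env.get_obs(): the state, without advancing time (a new reading comes with each control period).
- env.capture(name): name is "scene" or "top" or "wrist"; returns a dict with "pixels" (480x640x3 uint8, blue, green, red), "depth" (480x640 float32, mm along the optical axis (not along the pixel's ray), 0 where there is no reading), "fx", "fy", "cx", "cy" (pixels), "R" (3x3) and "t" (3): a world point X has camera coordinates R X + t; the wrist camera has in their place "mount" (4x4, takes a point from camera to tool coordinates, whose origin is the TCP and whose axes are the tool frame's). Camera axes: x right, y down, z forward; pixel columns grow to the right and rows downward; lengths in mm; the calibration is good to about 2 mm. A picture is of the moment at which its call begins: read the wrist's pose just before it.
- env.sign_off(): hands the job in, once; it reports no verdict.
The state is a dict: "time": time; "joints": joint angles; "dq": joint speeds; "joint_torque": joint torques, N m; "tool_pos": TCP position; "orientation": TCP orientation; "ft_force": force on the tool from outside, world axes, zero at the start; "moment": the same for the moment, N m; "finger_gap": opening from 0.0 (shut) to 1.0 (fully open).
Only numpy, scipy, OpenCV 4.12 (cv2) and the standard library are available. Lean on these libraries where they do the work, as an engineer would, in place of code of your own. Each camera call takes 0.05 s, during which the arm holds its last target.

TASK

Put the whole batch up for inspection: snap every grey terminal box straight up off the transport rail against its sprung catch, slide every plate up out of the slotted holder, and hang each of them by its eye on the pegs of the wooden peg rail. When all of them hang there, let go of and at rest, push the lever of the lamp switch right over to the robot's left, to switch the lamp on. Leave the canister and the roll of labels where they are.

Things in the scene. Friction and masses are not known exactly. Their poses are not given: they have to be found in the camera images.
- rail: Fixed transport rail: dark base plate 115 x 300 x 15 mm with an aluminium bar 17 mm wide running 290 mm along its y, bar top 39 mm above the bench. Stations for boxes at y = -85, 0, +85 mm, parted by low cheeks (tops 53 mm above the bench). Behind each (+x) a black housing, top 51 mm, holds a sprung catch. Origin: on the bench under the bar's middle; z up.
- box1: Grey terminal box 44 (x) x 60 (y) mm, body 74 mm high, 0.19 to 0.33 kg, astride the bar of the rail. An upright aluminium hanging tab 8 mm thick (x), 44 mm wide (y) stands on its middle, top edge 152 mm above the underside, eye in it. The catch holds it down: see box1_eye. Origin: centre of the underside, 17 mm above the bench when clipped on; z up. May be absent.
- box1_eye (a point): Centre of the round 26 mm eye of box1, 97 mm above its underside, 55 mm below the tab's top edge, eye axis along x; same axes as box1. Catch (same for all boxes): a sprung nose of the rail sits over a wedge that sticks 7 mm out of the box's +x face near its foot. A straight upward pull of about 10 to 18 N snaps it free in the first 15 mm; lift 45 mm to clear the rail.
- box2: Terminal box, the same as box1; may be absent.
- box2_eye (a point): Centre of the round 26 mm eye of box2, 97 mm above its underside, 55 mm below the tab's top edge, eye axis along x; same axes as box2.
- box3: Terminal box, the same as box1; may be absent.
- box3_eye (a point): Centre of the round 26 mm eye of box3, 97 mm above its underside, 55 mm below the tab's top edge, eye axis along x; same axes as box3.
- holder: White plastic slotted holder, fixed, 160 (x) x 86 (y) mm, 38 mm high. Three slots across it (along its y) at x = -50, 0 and +50 mm, 11 mm wide and 63 mm long, slot floor 10 mm above the bench, walls 28 mm high above that floor. Origin: centre of the underside; z up.
- plate1: Flat steel plate 8 mm thick (x), 60 mm wide (y), 130 mm tall (z), about 0.2 kg, standing on edge in a slot of the holder (sunk 28 mm; top edge 140 mm above the bench), loose fit, no catch. A round 26 mm eye goes through it along x, 53 mm below the top edge. Origin: centre of the lower edge; z up. May be absent.
- plate2: Plate, the same as plate1; may be absent.
- plate3: Plate, the same as plate1; may be absent.
- plate1_eye (a point): Centre of the eye of plate1; same axes as plate1.
- plate2_eye (a point): Centre of the eye of plate2; same axes as plate2.
- plate3_eye (a point): Centre of the eye of plate3; same axes as plate3.
- pegrail: Fixed peg rail: wooden beam 24 (x) x 484 (y) mm on two end legs, top 172 mm, underside 145 mm above the bench. Six level 10 mm steel pegs, 76 mm apart, stick out of its front (-x) face and end in a 16 mm ball centred 60 mm in front of the beam's middle. A hung eye's centre is about 157 mm above the bench. Origin: on the bench under the beam; +x away from the pegs, z up.
- peg1 (a point): Point on the axis of the first peg (y = -190 mm in the peg rail's frame), 165 mm above the bench, 36 mm in front of the beam's middle: about half way along the free length of the peg. Same axes as the peg rail. The six pegs stand at y = -190, -114, -38, 38, 114 and 190 mm.
- peg6 (a point): The same point of the last peg (y = +190 mm in the peg rail's frame).
- switch_base: Lamp switch: grey box 70 (x) x 50 (y) x 25 mm, 0.9 kg, standing loose on the bench, with a lever on top. Origin: centre of the underside; its +x points roughly to the robot's left (world +y). The lever turns about an axis along its y, 22 mm above the bench.
- switch (a joint): Lever of the lamp switch, rad: 0 leaning 0.5 rad towards -x of the switch box (off), 1.0 leaning 0.5 rad towards +x (on, end stop). Moves with a light push (about 1 N) at the tip and stays where it is left.
- switch_tip (a point): Centre of the black 26 mm ball at the end of the lever, 80 mm from its axis; about 92 mm above the bench at either end and 102 mm in the middle.
- wipes: Bystander: white canister of 72 mm diameter, 190 mm tall, standing on the bench. Origin: centre of the underside.
- labels: Bystander: roll of labels lying flat, 110 mm across, 40 mm high. Origin: centre of the underside.
There are look-alikes about, which are no part of the job. Leave any green or pink look-alike of the plate2 alone.

How it is judged (in metres and radians):
On the way, in this order (a step that is already met when the one before it is completed fails the run):
1. every box and plate of the batch hangs by its eye on the pegs, let go of and still (x of box1_eye in the frame of pegrail between -0.065 and -0.008 m and y of box1_eye in the frame of pegrail between -0.22 and 0.22 m and z of box1_eye in the frame of pegrail between 0.145 and 0.164 m and linear speed of each of box1, box2, box3, plate1, plate2, plate3 below 0.05 m/s and contact force between the fingers and box1 below 0.3 N and x of box2_eye in the frame of pegrail between -0.065 and -0.008 m and y of box2_eye in the frame of pegrail between -0.22 and 0.22 m and z of box2_eye in the frame of pegrail between 0.145 and 0.164 m and contact force between the fingers and box2 below 0.3 N and x of box3_eye in the frame of pegrail between -0.065 and -0.008 m and y of box3_eye in the frame of pegrail between -0.22 and 0.22 m and z of box3_eye in the frame of pegrail between 0.145 and 0.164 m and contact force between the fingers and box3 below 0.3 N and x of plate1_eye in the frame of pegrail between -0.065 and -0.008 m and y of plate1_eye in the frame of pegrail between -0.22 and 0.22 m and z of plate1_eye in the frame of pegrail between 0.145 and 0.164 m and contact force between the fingers and plate1 below 0.3 N and x of plate2_eye in the frame of pegrail between -0.065 and -0.008 m and y of plate2_eye in the frame of pegrail between -0.22 and 0.22 m and z of plate2_eye in the frame of pegrail between 0.145 and 0.164 m and contact force between the fingers and plate2 below 0.3 N and x of plate3_eye in the frame of pegrail between -0.065 and -0.008 m and y of plate3_eye in the frame of pegrail between -0.22 and 0.22 m and z of plate3_eye in the frame of pegrail between 0.145 and 0.164 m and contact force between the fingers and plate3 below 0.3 N), for 0.2 s.
2. the lamp switch is pushed over (value of joint switch above 0.85 rad), for 0.2 s.
At the end, for the whole second after the job is handed in: Every box and plate present hangs by its eye on the pegs (centre of its eye 8 to 65 mm in front of the beam's middle, 145 to 164 mm above the bench, within 220 mm of the beam's middle along it), still and released, and the switch lever stands past 0.85 rad (all of step 1 and value of joint switch above 0.85 rad); the robot touches nothing.
It fails at once if a bystander (canister or roll of labels) was shifted more than 40 mm (distance of any of wipes, labels from where it was at the start of the episode above 0.04 m).
Of box1, box2, box3 only 2 to 3 are there at a start; the rules pass over those that are not, and their reading is None.
Of plate1, plate2, plate3 only 2 to 3 are there at a start; the rules pass over those that are not, and their reading is None.
At some moment in a run one of switch_base may be knocked a few centimetres aside while the robot is not near it.
Once in a run the grip may slacken for a moment while it holds something.
It also fails if it takes over 210 s, if anything falls off the work surface, if the arm or the gripper's body presses on something with over 40 N, if the wrist force passes 120 N, or if a joint passes its speed limit or range.

## Working session

There is one attempt and no reset: what is moved stays moved. The work goes in short steps, Python scripts to look and compute and a shell command to move; the robot and the scene stay as the last step left them, time stands still between calls to the robot, and variables do not carry over. Pictures are saved under pics/ and viewed, and the job is handed in when it is done.

```bash
ls; mkdir -p pics; cat > h.py <<'E'
import numpy as np,cv2
from cell import env
from scipy.spatial.transform import Rotation as Rn
def cap(n,f):
    o=env.get_obs(); c=env.capture(n); cv2.imwrite('pics/'+f,c['pixels']); np.savez('pics/'+f[:-4]+'.npz',pos=o['tool_pos'],q=o['orientation'],**c); return c
def ld(f): return dict(np.load('pics/'+f+'.npz'))
def w(c,u,v,d=None,r=1):
    if d is None:
        p=c['depth'][int(v)-r:int(v)+r+1,int(u)-r:int(u)+r+1]; p=p[p>0]; d=np.median(p) if p.size else np.nan
    X=np.array([(u-c['cx'])/c['fx']*d,(v-c['cy'])/c['fy']*d,d])
    if 'mount' in c:
        X=(c['mount']@np.append(X,1))[:3]; return Rn.from_quat(c['q']).apply(X)+c['pos']
    return c['R'].T@(X-c['t'])
def cloud(c):
    v,u=np.mgrid[0:480,0:640]; d=c['depth'].astype(float)
    X=np.stack([(u-c['cx'])/c['fx']*d,(v-c['cy'])/c['fy']*d,d],-1)
    if 'mount' in c:
        X=X@c['mount'][:3,:3].T+c['mount'][:3,3]; X=Rn.from_quat(c['q']).apply(X.reshape(-1,3)).reshape(480,640,3)+c['pos']
    else: X=(X-c['t'])@c['R']
    X[d==0]=np.nan
    return X
E
python3 - <<'E'
from h import *
o=env.get_obs();print(o)
for n in ['scene','top','wrist']:
    c=cap(n,n+'0.png'); print(n,c['fx'],c['cx'],c.get('R'),c.get('t'),c.get('mount'))
E
```

```text
pics
{'time': 0.0, 'joints': array([ 1.42456941e+00,  3.85545626e-01,  6.64281256e-03, -4.99864875e-04,
       -1.19399248e+00, -2.58573577e-01]), 'dq': array([ 1.13192974e-04,  5.64696802e-04, -2.13802490e-04, -2.02802600e-03,
       -4.36116559e-05, -5.23301103e-04]), 'joint_torque': array([-1.50693926e-03, -3.90664351e+01,  1.87399668e+01,  4.21975538e+00,
        1.09705448e-02, -1.92356288e-04]), 'tool_pos': array([245.90905857, 573.94303963, 221.47271588]), 'orientation': array([-0.58972264, -0.38878429,  0.59095652, -0.38967214]), 'ft_force': array([0.06303671, 0.00464952, 0.35097967]), 'moment': array([-0.03440591, -0.00022735,  0.03938334]), 'finger_gap': 1.0011543561013738}
scene 596.6490370159072 317.9090031295815 [[ 0.09727921  0.99524644  0.00461336]
 [ 0.61869796 -0.05684176 -0.78356994]
 [-0.77958296  0.07907934 -0.62128646]] [ -44.29213253 -171.86909082 1761.97979066] None
top 507.71433958338116 323.4681792987512 [[ 0.02722456 -0.99962662 -0.00233394]
 [-0.9777953  -0.02614452 -0.20792504]
 [ 0.20778638  0.00794279 -0.97814198]] [ -12.03026752  441.43066377 1294.27741773] None
wrist 342.1994664335736 317.95552785999456 None None [[-4.43182046e-04 -2.97050601e-01  9.54861636e-01 -1.62001396e+02]
 [-4.85047179e-05 -9.54861722e-01 -2.97050650e-01  8.12440767e+01]
 [ 9.99999901e-01 -1.77962809e-04  4.08769216e-04 -7.72108752e-01]
 [ 0.00000000e+00  0.00000000e+00  0.00000000e+00  1.00000000e+00]]
```

View pics/scene0.png

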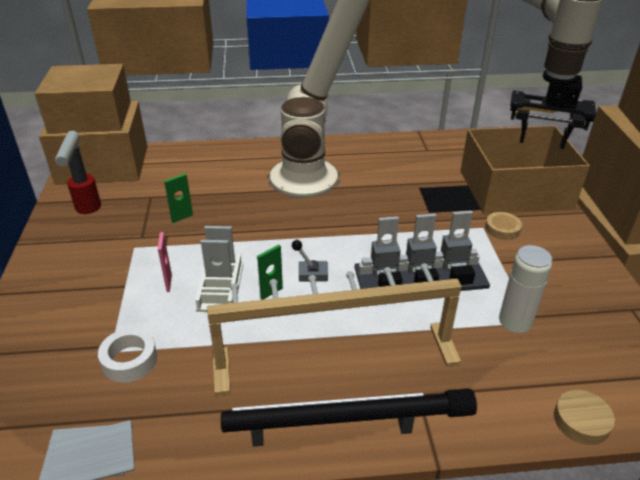

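View pics/top0.png

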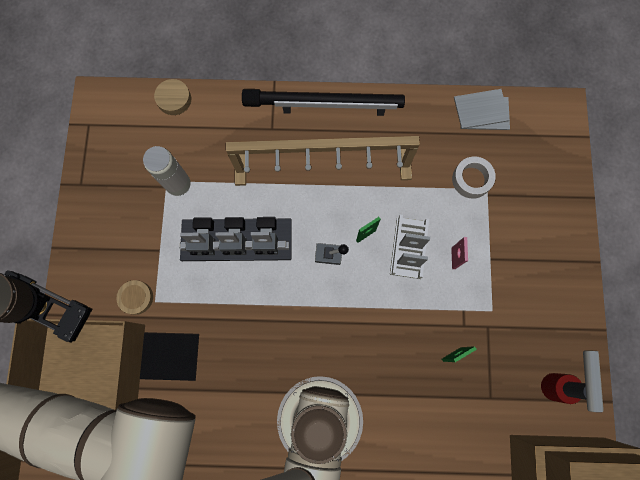

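View pics/wrist0.png

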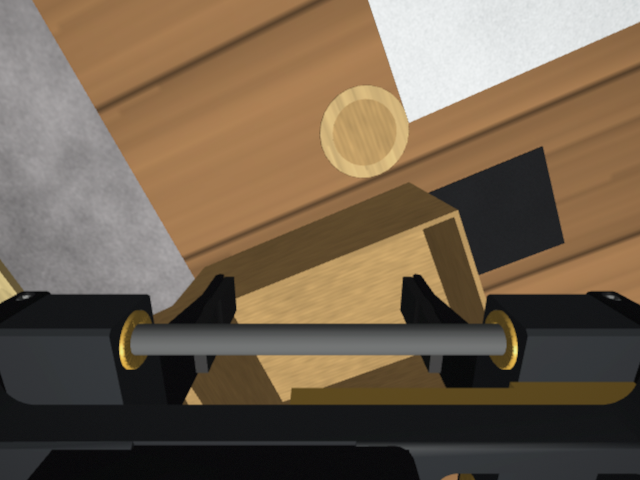

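```bash
python3 - <<'E'
from h import *
c=ld('top0'); X=cloud(c)
def big(n,u0,u1,v0,v1,k,f):
    im=cv2.imread('pics/'+n+'.png')[v0:v1,u0:u1]; cv2.imwrite('pics/'+f,cv2.resize(im,None,fx=k,fy=k,interpolation=cv2.INTER_CUBIC))
big('top0',170,490,120,310,2.5,'a1.png')
big('scene0',140,500,190,320,2.2,'a2.png')
# obstacles: points by height
x,y,z=X[...,0],X[...,1],X[...,2]
print('beam/peg region')
for (u0,u1,v0,v1,lo,hi,nm) in [(220,425,130,175,165,185,'beam'),(175,295,210,265,155,180,'tabs'),(380,435,205,285,125,150,'plates'),(175,295,210,265,60,105,'bodies'),(380,435,205,285,30,45,'holder')]:
    m=np.zeros((480,640),bool); m[v0:v1,u0:u1]=1; m&=(z>lo)&(z<hi)
    n,l=cv2.connectedComponents(m.astype(np.uint8))
    for i in range(1,n):
        P=X[l==i]
        if len(P)>8:
            r=cv2.minAreaRect(P[:,:2].astype(np.float32)); print(nm,len(P),r,P.mean(0).round(1))
E
```

```text
beam/peg region
beam 2431 ((651.7725830078125, 6.9287872314453125), (83.0978012084961, 483.80377197265625), 3.4503417015075684) [668.8   8.3 171.7]
tabs 80 ((437.1981506347656, 323.1856689453125), (8.16524887084961, 43.74134826660156), 2.682704210281372) [436.9 322.9 167.2]
tabs 97 ((441.1531066894531, 239.2293243408203), (9.499381065368652, 44.912479400634766), 1.9157395362854004) [440.6 238.  167.5]
tabs 86 ((443.7907409667969, 153.6507110595703), (8.287325859069824, 43.7614631652832), 0.762406587600708) [443.4 153.6 166.2]
plates 119 ((453.2691345214844, -230.91172790527344), (59.4554557800293, 10.178735733032227), 82.1203842163086) [ 452.8 -230.3  138.4]
plates 119 ((404.4490966796875, -224.93832397460938), (60.08294677734375, 9.796558380126953), 82.69173431396484) [ 403.4 -224.4  137.8]
bodies 378 ((435.1007080078125, 322.2386169433594), (50.93064498901367, 59.44697189331055), 0.950251579284668) [429.4 316.2  85.7]
bodies 360 ((437.09271240234375, 237.78274536132812), (49.07403564453125, 59.99391174316406), 3.96879243850708) [431.4 232.8  86.8]
bodies 350 ((440.56231689453125, 153.03819274902344), (50.62602233886719, 60.55781936645508), 4.644652843475342) [433.7 149.2  86.3]
holder 664 ((453.31121826171875, -231.2346649169922), (79.55233764648438, 159.4119873046875), 83.11891174316406) [ 455.4 -227.9   38. ]
```

View pics/a1.png

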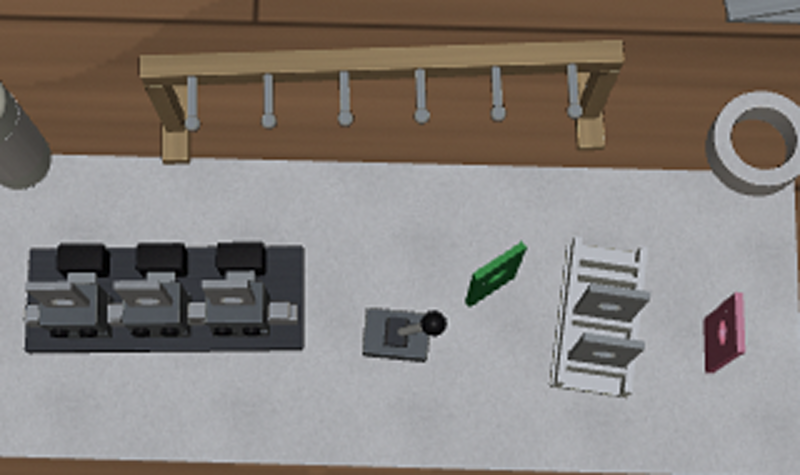

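View pics/a2.png

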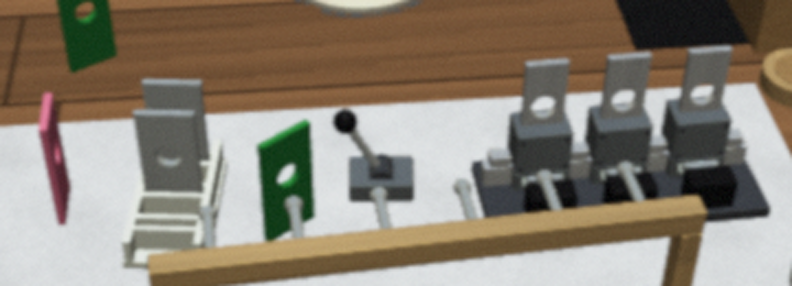

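```bash
python3 - <<'E'
from h import *
for n in ['top0','scene0']:
    c=ld(n); X=cloud(c); z=X[...,2]
    m=(z>168.5)&(z<178)&(X[...,0]>620)&(X[...,0]<720)&(abs(X[...,1])<260)
    r=cv2.minAreaRect(X[m][:,:2].astype(np.float32));print(n,m.sum(),r,X[m].mean(0))
    a=np.radians(r[2] if r[2]<45 else r[2]-90); ctr=np.array(r[0]); 
    m=(z>155)&(z<178)&(X[...,0]>560)&(X[...,0]<720)&(abs(X[...,1])<260)
    P=X[m]; B=(P[:,:2]-ctr)@np.array([[np.cos(a),-np.sin(a)],[np.sin(a),np.cos(a)]])
    s=(B[:,0]<-16)
    for k in range(6):
        y0=-190+76*k; q=s&(abs(B[:,1]-y0)<15); 
        if q.sum(): print(k+1,q.sum(),B[q].min(0).round(1),np.median(B[q],0).round(1),P[q][:,2].max().round(1), 'med z shaft',np.median(P[q][:,2]).round(1))
# refine plates yaw, tabs in scene
c=ld('scene0');X=cloud(c);z=X[...,2]
for lo,hi,x0,x1,y0,y1 in [(166,176,400,480,100,360),(137,146,380,480,-280,-180)]:
    m=(z>lo)&(z<hi)&(X[...,0]>x0)&(X[...,0]<x1)&(X[...,1]>y0)&(X[...,1]<y1)
    n,l=cv2.connectedComponents(m.astype(np.uint8))
    for i in range(1,n):
        P=X[l==i]
        if len(P)>5:print(len(P),cv2.minAreaRect(P[:,:2].astype(np.float32)),P.mean(0).round(1),P[:,2].max())
o=env.get_obs(); print(Rn.from_quat(o['orientation']).as_matrix().round(3))
E
```

```text
top0 1991 ((652.9494018554688, 7.157440185546875), (80.40070343017578, 481.89263916015625), 3.0572965145111084) [673.09996705   3.92330787 172.42358793]
1 49 [ -40.6 -195.7] [ -31.2 -189. ] 176.9 med z shaft 170.8
2 48 [ -42.  -121.7] [ -32.1 -113.3] 177.7 med z shaft 170.7
3 49 [-40.6 -44.4] [-31.6 -37.5] 177.7 med z shaft 170.3
4 49 [-40.6  32.3] [-32.4  37.7] 177.1 med z shaft 169.9
5 50 [-43.5 106.8] [-32.7 113.7] 177.2 med z shaft 169.8
6 51 [-42.  182.9] [-32.4 189.3] 175.9 med z shaft 169.5
scene0 2883 ((658.9954223632812, 10.723739624023438), (81.37313842773438, 482.3445129394531), 2.742306709289551) [678.59975574   1.26086864 171.74979414]
1 61 [ -40.7 -198. ] [ -29.6 -191.4] 173.8 med z shaft 170.0
2 63 [ -40.5 -122.5] [ -31.3 -115.8] 175.4 med z shaft 169.2
3 62 [-42.4 -46.2] [-30.9 -40. ] 173.7 med z shaft 169.3
4 64 [-44.2  29.1] [-33.1  36. ] 176.5 med z shaft 169.5
5 69 [-45.5 104.6] [-33.2 111. ] 176.2 med z shaft 169.4
6 72 [-45.1 181.1] [-33.3 186.8] 175.8 med z shaft 169.6
61 ((441.6286315917969, 325.0704345703125), (13.374903678894043, 42.53400421142578), 5.621084690093994) [441.3 325.2 168.8] 172.41549797280155
63 ((443.8360595703125, 240.81051635742188), (44.31929016113281, 15.965370178222656), 88.28157043457031) [445.3 240.2 169.2] 172.10566826748868
69 ((447.74407958984375, 155.43548583984375), (12.179299354553223, 43.86875534057617), 4.5648393630981445) [448.  155.3 168.7] 172.4728655749905
84 ((407.1808166503906, -223.83436584472656), (60.0424919128418, 13.287538528442383), 81.96843719482422) [ 407.6 -222.5  139.7] 142.8147697853658
94 ((458.55645751953125, -229.76248168945312), (59.87363815307617, 15.778035163879395), 82.70458984375) [ 457.1 -228.9  139.8] 143.44768333385872
[[-0.001  0.919 -0.394]
 [-0.002 -0.394 -0.919]
 [-1.     0.     0.002]]
```

```bash
cat >> h.py <<'E'
def go(x,y,z,yaw=None):
    """yaw deg = world angle of -tool z (i.e. about item yaw); prints slide in tool axes (m) and dr"""
    o=env.get_obs(); R=Rn.from_quat(o['orientation']); M=R.as_matrix()
    s=R.inv().apply(np.array([x,y,z])-o['tool_pos'])/1000
    if yaw is None: yaw=np.degrees(np.arctan2(-M[1,2],-M[0,2]))
    a=np.radians(yaw); Z=np.array([-np.cos(a),-np.sin(a),0]); Xx=np.array([0,0,-1.]); T=np.stack([Xx,np.cross(Z,Xx),Z],1)
    dr=(R.inv()*Rn.from_matrix(T)).as_rotvec(degrees=True)
    print('t',round(o['time'],2),'pos',o['tool_pos'].round(1),'F',o['ft_force'].round(1),'gap',round(o['finger_gap']*87,1),'slide',s.round(4),'dr',dr.round(2),'rows',round(np.linalg.norm(s)*1000/41.7,1))
E
python3 -c "
from h import *
go(445,155,260,2.2)"
```

```text
t 0.15 pos [246.  574.1 221.7] F [-0.1  0.8  0.2] gap 87.2 slide [-0.0377  0.3481  0.3068] dr [ 6.46e+01  8.00e-02 -6.00e-02] rows 11.2
```

```bash
python3 -m creep '[{"slide":[-0.039,0.348,0.307],"dr":[64.6,0,0]},{"slide":[-0.039,0.348,0.307],"dr":[64.6,0,0]},{"slide":[-0.039,0.348,0.307],"dr":[64.6,0,0]},{"slide":[-0.039,0.348,0.307],"dr":[64.6,0,0]},{"slide":[-0.039,0.348,0.307],"dr":[64.6,0,0]},{"slide":[-0.039,0.348,0.307],"dr":[64.6,0,0]},{"slide":[-0.039,0.348,0.307],"dr":[64.6,0,0]},{"slide":[-0.039,0.348,0.307],"dr":[64.6,0,0]},{"slide":[-0.039,0.348,0.307],"dr":[64.6,0,0]},{"slide":[-0.039,0.348,0.307],"dr":[64.6,0,0]},{"slide":[-0.039,0.348,0.307],"dr":[64.6,0,0]},{"slide":[-0.039,0.348,0.307],"dr":[64.6,0,0]},{"slide":[-0.039,0.348,0.307],"dr":[64.6,0,0]},{"slide":[-0.039,0.348,0.307],"dr":[64.6,0,0]}]' 60 60
python3 - <<'E'
from h import *
go(445,155,260,2.2)
c=cap('wrist','w1.png'); cap('top','top1.png')
E
```

```text
time: 1.32
tool_pos: [445.0, 155.0, 261.3]
orientation: [-0.707, -0.013, 0.707, -0.013]
ft_force: [-0.3, 0.1, 0.3]
finger_gap: 0.598
t 1.32 pos [445.  155.  261.3] F [-0.3  0.1  0.3] gap 52.0 slide [ 0.0013 -0.      0.    ] dr [-0.08  0.02  0.01] rows 0.0
```

View pics/w1.png

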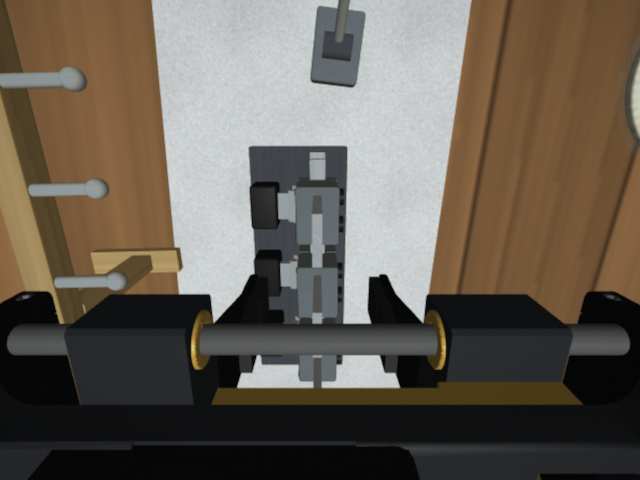

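```bash
python3 - <<'E'
from h import *
c=ld('w1'); X=cloud(c); z=X[...,2]
m=(z>160)&(z<180)&(X[...,0]>400)&(X[...,0]<480)
n,l=cv2.connectedComponents(m.astype(np.uint8))
for i in range(1,n):
    P=X[l==i]
    if len(P)>30: print('tab',len(P),cv2.minAreaRect(P[:,:2].astype(np.float32)),P.mean(0).round(1),P[:,2].max())
m=(z>150)&(z<176)&(X[...,0]>570)&(X[...,0]<640)
n,l=cv2.connectedComponents(m.astype(np.uint8))
for i in range(1,n):
    P=X[l==i]
    if len(P)>30: print('peg',len(P),P.min(0).round(1),P.max(0).round(1),P.mean(0).round(1),cv2.minAreaRect(P[:,:2].astype(np.float32))[2])
E
```

```text
tab 582 ((446.0487365722656, 156.52159118652344), (7.822352886199951, 44.35790252685547), 2.2208895683288574) [445.9 155.  168.6] 171.05150822505732
tab 157 ((443.3015441894531, 224.43553161621094), (7.676942825317383, 10.721360206604004), 2.2326853275299072) [443.4 223.  167.3] 170.0853017629439
peg 897 [609.6  38.8 160.7] [640.   54.2 174.3] [622.5  47.1 169. ] 0.10999594628810883
peg 753 [605.4 114.  160.9] [639.9 129.8 174.5] [619.8 121.9 169. ] 0.2748030722141266
peg 709 [601.3 189.9 160.8] [640.  205.1 173.6] [617.9 196.8 168.6] 1.8615883588790894
```

```bash
python3 -m creep '[{"slide":[0.04,0,-0.001]},{"slide":[0.08,-0.001,-0.001]},{"slide":[0.105,-0.001,-0.001]},{"slide":[0.12,-0.001,-0.001]},{"slide":[0.12,-0.001,-0.001]},{"slide":[0.12,-0.001,-0.001]}]' 60 60
python3 -m creep '[{"slide":[0,0,0]},{"slide":[0,0,0]},{"slide":[0,0,0]},{"slide":[0,0,0]},{"slide":[0,0,0]},{"slide":[0,0,0]}]' 0 60
python3 -c "
from h import *
go(446,156,141,2.2)"
```

```text
t 1.42 pos [444.7 156.1 261.2] F [ 0.2 -0.5 -0. ] gap 52.1 slide [ 1.202e-01  1.000e-04 -1.400e-03] dr [ 0.07  0.03 -0.  ] rows 2.9$[0]: bad value
$[0]: bad value
```

```bash
python3 -m creep '[{"slide":[0.04,0,-0.001],"dr":[0,0,0]},{"slide":[0.08,-0.001,-0.001],"dr":[0,0,0]},{"slide":[0.105,0,-0.001],"dr":[0,0,0]},{"slide":[0.12,0,-0.001],"dr":[0,0,0]},{"slide":[0.12,0,-0.001],"dr":[0,0,0]},{"slide":[0.12,0,-0.001],"dr":[0,0,0]}]' 60 60
python3 -m creep '[{"slide":[0,0,0],"dr":[0,0,0]},{"slide":[0,0,0],"dr":[0,0,0]},{"slide":[0,0,0],"dr":[0,0,0]},{"slide":[0,0,0],"dr":[0,0,0]},{"slide":[0,0,0],"dr":[0,0,0]},{"slide":[0,0,0],"dr":[0,0,0]}]' 0 60
python3 -c "
from h import *
go(446,156,141,2.2)"
```

```text
time: 1.92
tool_pos: [445.7, 156.3, 141.2]
orientation: [-0.707, -0.014, 0.707, -0.015]
ft_force: [0.7, 0.0, -0.1]
finger_gap: 0.598
time: 2.42
tool_pos: [446.2, 155.3, 142.0]
orientation: [0.707, 0.014, -0.707, 0.013]
ft_force: [-0.5, 0.2, -0.0]
finger_gap: 0.229
t 2.42 pos [446.2 155.3 142. ] F [-0.5  0.2 -0. ] gap 20.0 slide [ 0.001  -0.0007  0.0002] dr [-0.   -0.04  0.03] rows 0.0
```

```bash
python3 -m creep '[{"slide":[0,0,0],"dr":[0,0,0]},{"slide":[0,0,0],"dr":[0,0,0]},{"slide":[0,0,0],"dr":[0,0,0]},{"slide":[0,0,0],"dr":[0,0,0]}]' 0 60
python3 -m creep '[{"slide":[-0.005,0,0],"dr":[0,0,0]},{"slide":[-0.01,0,0],"dr":[0,0,0]},{"slide":[-0.015,0,0],"dr":[0,0,0]},{"slide":[-0.02,0,0],"dr":[0,0,0]},{"slide":[-0.03,0,0],"dr":[0,0,0]},{"slide":[-0.06,0,0],"dr":[0,0,0]},{"slide":[-0.1,0,0],"dr":[0,0,0]},{"slide":[-0.14,0,0],"dr":[0,0,0]},{"slide":[-0.18,0,0],"dr":[0,0,0]},{"slide":[-0.18,0,0],"dr":[0,0,0]},{"slide":[-0.18,0,0],"dr":[0,0,0]}]'
python3 -c "
from h import *
cap('wrist','w2.png');go(570,47,300,3.1)"
```

```text
time: 2.75
tool_pos: [446.1, 155.2, 141.6]
orientation: [-0.707, -0.014, 0.707, -0.014]
ft_force: [0.5, 1.0, 0.8]
finger_gap: 0.091
time: 3.67
tool_pos: [447.0, 155.9, 325.1]
orientation: [0.709, 0.015, -0.705, 0.012]
ft_force: [-0.5, 1.1, -3.9]
finger_gap: 0.089
t 3.72 pos [445.7 155.3 322.4] F [ 0.2 -0.  -2.7] gap 7.3 slide [ 0.0224  0.1131 -0.12  ] dr [-0.9  -0.06  0.11] rows 4.0
```

View pics/w2.png

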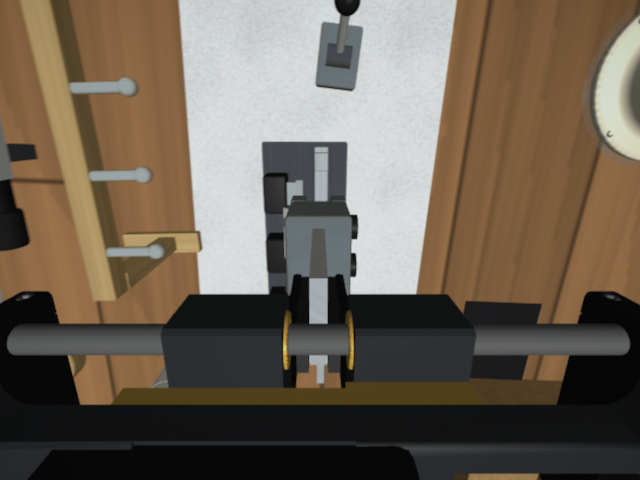

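```bash
cat >> h.py <<'E'
def held(f,ylim=60):
    c=ld(f); X=cloud(c); T=Rn.from_quat(c['q']).inv().apply((X-c['pos']).reshape(-1,3)).reshape(480,640,3)
    # tool: x down, y, z
    m=(abs(T[...,2])<21)&(T[...,0]>42)&(T[...,0]<60)&(abs(T[...,1])<ylim)
    P=T[m]
    if len(P)>20:
        A=np.c_[P[:,1],P[:,2],np.ones(len(P))]; k=np.linalg.lstsq(A,P[:,0],rcond=None)[0]
        print('body top n',len(P),'depth below TCP %.1f'%np.median(P[:,0]),'plane',k.round(3),'y',np.percentile(P[:,1],[1,99]).round(1),'z',np.percentile(P[:,2],[1,99]).round(1))
    m=(abs(T[...,2])<7)&(T[...,0]>-33)&(T[...,0]<45)&(abs(T[...,1])<ylim)
    P=T[m]
    if len(P): print('tab n',len(P),'x',np.percentile(P[:,0],[1,50,99]).round(1),'y',np.percentile(P[:,1],[1,99]).round(1),'z',np.percentile(P[:,2],[1,99]).round(1))
E
python3 -c "
from h import *
held('w2')"
```

```text
body top n 3429 depth below TCP 51.1 plane [ 2.400e-02 -2.000e-03  5.106e+01] y [-22.3  28.6] z [-20.8  20.7]
tab n 2126 x [-31.6 -26.1  41.1] y [-23.2  20.8] z [-6.7  6.7]
```

```bash
python3 -c "
from h import *
go(588,44,194,3.1)"
```

```text
t 3.72 pos [445.7 155.3 322.4] F [ 0.2 -0.  -2.7] gap 7.3 slide [ 0.1284  0.1169 -0.1377] dr [-0.9  -0.06  0.11] rows 5.3
```

```bash
python3 -m creep '[{"slide":[0,0.026,-0.031],"dr":[0,0,0]},{"slide":[0,0.052,-0.061],"dr":[-0.9,0,0]},{"slide":[0,0.079,-0.092],"dr":[-0.9,0,0]},{"slide":[0.02,0.1,-0.12],"dr":[-0.9,0,0]},{"slide":[0.05,0.117,-0.138],"dr":[-0.9,0,0]},{"slide":[0.09,0.117,-0.138],"dr":[-0.9,0,0]},{"slide":[0.128,0.117,-0.138],"dr":[-0.9,0,0]},{"slide":[0.128,0.117,-0.138],"dr":[-0.9,0,0]},{"slide":[0.128,0.117,-0.138],"dr":[-0.9,0,0]},{"slide":[0.128,0.117,-0.138],"dr":[-0.9,0,0]}]'
python3 - <<'E'
from h import *
cap('wrist','w3.png');go(588,44,194,3.1)
held('w3')
X=cloud(ld('w3'));z=X[...,2]
m=(z>160)&(z<176)&(X[...,0]>595)&(X[...,0]<640)&(abs(X[...,1])<240)
n,l=cv2.connectedComponents(m.astype(np.uint8))
for i in range(1,n):
    P=X[l==i]
    if len(P)>30:
        B=P[P[:,0]<P[:,0].min()+16]; S=P[P[:,0]>P[:,0].min()+18]
        print('peg',len(P),P[:,0].min().round(1),'ball',B.mean(0).round(1),B[:,1].min().round(1),B[:,1].max().round(1),B[:,2].max(), 'shaft',S.mean(0).round(1))
E
```

```text
time: 4.55
tool_pos: [588.1, 43.4, 192.3]
orientation: [-0.706, -0.019, 0.708, -0.02]
ft_force: [-0.1, 0.0, -2.1]
finger_gap: 0.079
t 4.6 pos [588.7  43.7 192.9] F [ 1.  -0.  -2.5] gap 7.7 slide [-0.0011 -0.0003  0.0007] dr [ 0.04  0.04 -0.04] rows 0.0
body top n 242 depth below TCP 49.4 plane [-7.04700e+00  8.20000e-02  1.66955e+02] y [15.2 17.7] z [-20.8  20.8]
tab n 1586 x [-32.4   2.4  41.9] y [ 8.4 22. ] z [-6.9  6.8]
peg 1084 615.5 ball [623.1 -29.6 170.1] -37.2 -21.7 174.38748515941685 shaft [636.7 -28.9 168.8]
peg 139 595.1 ball [602.2  24.4 168.4] 23.0 26.6 175.6891021456587 shaft [nan nan nan]
peg 915 612.3 ball [619.7  44.4 169.7] 38.2 52.9 173.74081625576872 shaft [635.1  45.8 168.6]<stdin>:11: RuntimeWarning: Mean of empty slice.
  ret = um.true_divide(
```

View pics/w3.png

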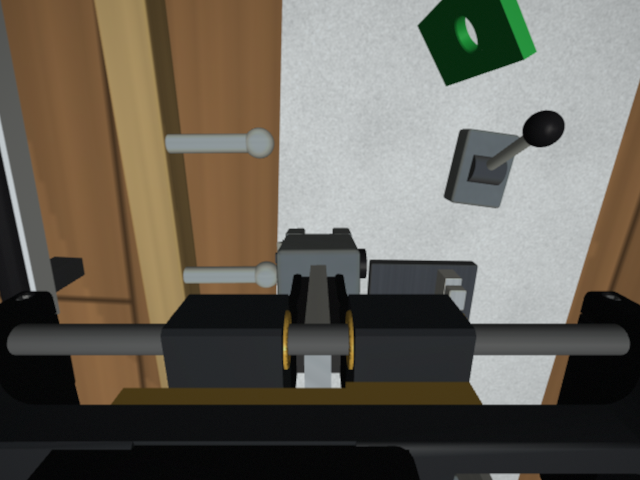

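```bash
python3 -m creep '[{"slide":[0,0,-0.01],"dr":[0,0,0]},{"slide":[0,0,-0.025],"dr":[0,0,0]},{"slide":[0,0,-0.04],"dr":[0,0,0]},{"slide":[0,0,-0.055],"dr":[0,0,0]},{"slide":[0,0,-0.055],"dr":[0,0,0]},{"slide":[0,0,-0.055],"dr":[0,0,0]}]'
python3 -m creep '[{"slide":[0.004,0,0],"dr":[0,0,0]},{"slide":[0.008,0,0],"dr":[0,0,0]},{"slide":[0.009,0,0],"dr":[0,0,0]},{"slide":[0.009,0,0],"dr":[0,0,0]}]'
python3 - <<'E'
from h import *
cap('top','top2.png');cap('scene','sc2.png');go(644,44,184,3.1)
a=cv2.imread('pics/top2.png')[100:280,200:440];b=cv2.imread('pics/sc2.png')[170:330,330:500]
cv2.imwrite('pics/b1.png',cv2.resize(a,None,fx=3,fy=3));cv2.imwrite('pics/b2.png',cv2.resize(b,None,fx=3.5,fy=3.5))
E
```

```text
time: 5.1
tool_pos: [596.2, 40.9, 194.0]
orientation: [-0.66, -0.013, 0.751, -0.027]
ft_force: [-73.9, 13.8, 43.6]
finger_gap: 0.104
time: 5.43
tool_pos: [595.6, 39.0, 191.6]
orientation: [-0.66, -0.012, 0.75, -0.03]
ft_force: [-73.6, 12.3, 58.3]
finger_gap: 0.098
t 5.53 pos [595.6  38.9 191.3] F [-73.   12.1  58.3] gap 8.9 slide [ 0.001  -0.0024 -0.0491] dr [ 0.25  7.33 -1.29] rows 1.2
```

View pics/b1.png

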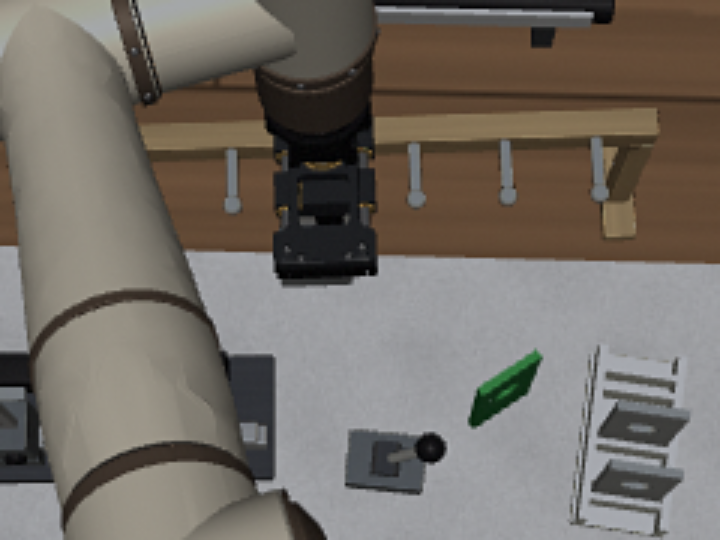

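View pics/sc2.png

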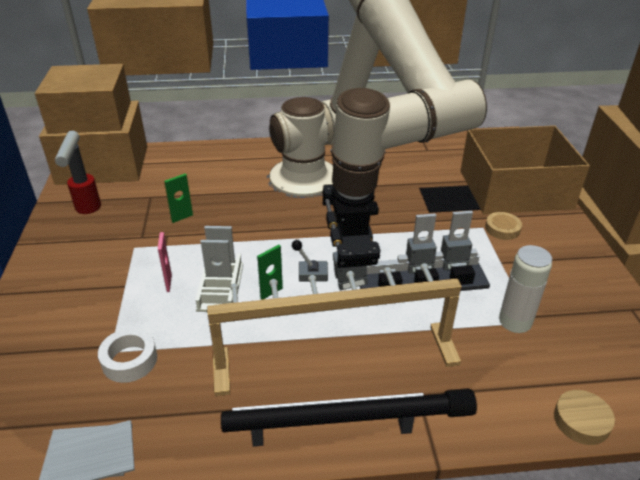

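```bash
python3 -m creep '[{"slide":[-0.009,0,0.02],"dr":[0,0,0]},{"slide":[-0.009,0,0.05],"dr":[0,0,0]},{"slide":[-0.009,0,0.075],"dr":[0,0,0]},{"slide":[-0.009,0,0.075],"dr":[0,0,0]},{"slide":[-0.009,0,0.075],"dr":[0,0,0]}]'
python3 - <<'E'
from h import *
cap('wrist','w4.png');cap('scene','sc3.png');go(588,44,194,3.1)
held('w4')
b=cv2.imread('pics/sc3.png')[170:330,300:500]
cv2.imwrite('pics/b2.png',cv2.resize(b,None,fx=3.5,fy=3.5,interpolation=2))
E
```

```text
time: 5.95
tool_pos: [568.3, 43.1, 194.5]
orientation: [0.708, 0.02, -0.706, 0.02]
ft_force: [1.0, -0.1, -2.3]
finger_gap: 0.088
t 6.05 pos [569.8  43.1 194. ] F [-0.  0. -3.] gap 7.6 slide [ 0.0001  0.0001 -0.0183] dr [ 0.05 -0.11  0.  ] rows 0.4
body top n 249 depth below TCP 49.1 plane [-7.1200e+00  6.7000e-02  1.6829e+02] y [15.4 17.6] z [-20.5  20.6]
tab n 1579 x [-32.6   2.7  41.9] y [ 8.4 22. ] z [-6.9  6.8]
```

View pics/w4.png

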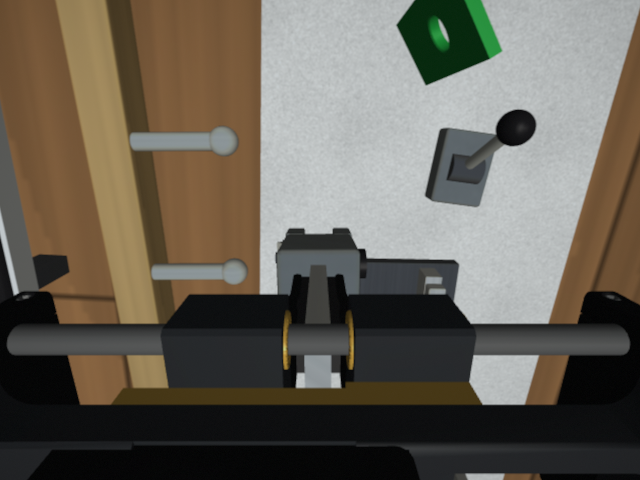

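View pics/b2.png

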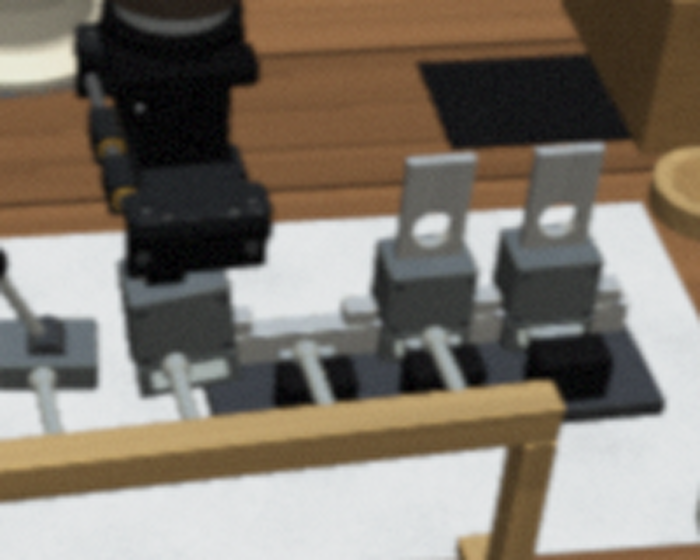

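```bash
python3 - <<'E'
from h import *
for f in ['w2','w3','w4']:
    c=ld(f); X=cloud(c); T=Rn.from_quat(c['q']).inv().apply((X-c['pos']).reshape(-1,3)).reshape(480,640,3)
    print(f)
    for v in range(195,300,8): print(v,T[v,300].round(0),T[v,318].round(0),T[v,340].round(0))
E
python3 - <<'E'
import cv2
for f in ['w2','w4']:
    a=cv2.imread(f'pics/{f}.png')[190:400,240:400]; cv2.imwrite(f'pics/{f}z.png',cv2.resize(a,None,fx=3.5,fy=2.8,interpolation=2))
E
```

```text
w2
195 [123.  29. -15.] [286.  -2.   0.] [123.  29.  19.]
203 [ 89.  29. -13.] [90. 28.  0.] [90. 29. 17.]
211 [ 64.  28. -12.] [63. 29.  0.] [64. 28. 15.]
219 [ 52.  26. -11.] [51. 26.  0.] [50. 26. 14.]
227 [ 50.  21. -11.] [51. 21.  0.] [50. 21. 15.]
235 [ 51.  15. -11.] [35. 20.  0.] [51. 16. 15.]
243 [ 52.  10. -11.] [20. 20.  0.] [51. 10. 15.]
251 [ 51.   4. -12.] [ 6. 20.  0.] [51.  5. 15.]
259 [ 52.  -2. -12.] [-5. 20.  0.] [51. -1. 15.]
267 [ 52.  -7. -12.] [-16.  20.   0.] [51. -7. 15.]
275 [-3. 11. -9.] [-24.  20.   0.] [-3. 11. 11.]
283 [-9. 10. -8.] [-26.  17.   0.] [-11.  10.  11.]
291 [-17.   9.  -8.] [-27.  14.   0.] [-21.  11.  10.]
299 [-25.   9.  -8.] [-27.  10.   0.] [-28.  10.  10.]
w3
195 [191.  16. -18.] [193.  16.   0.] [192.  16.  23.]
203 [193.   7. -19.] [190.   8.   0.] [191.   8.  23.]
211 [192.  -1. -19.] [192.  -1.   0.] [192.  -1.  24.]
219 [192. -10. -19.] [191. -10.   0.] [192. -10.  24.]
227 [191. -19. -19.] [192. -19.   0.] [78. 13. 16.]
235 [ 44.  17. -11.] [45. 17.  0.] [44. 18. 14.]
243 [ 20.  20. -10.] [20. 20.  0.] [19. 21. 13.]
251 [ 5. 21. -
[... 356 characters left out ...]
.] [193.  16.   0.] [195.  15.  24.]
203 [194.   7. -19.] [194.   7.   0.] [194.   7.  24.]
211 [194.  -2. -19.] [194.  -2.   0.] [194.  -2.  24.]
219 [193. -10. -19.] [195. -11.   0.] [193. -10.  24.]
227 [194. -20. -19.] [192. -19.   0.] [78. 13. 16.]
235 [ 45.  17. -11.] [44. 17.  0.] [45. 17. 14.]
243 [ 19.  21. -10.] [20. 20.  0.] [19. 21. 13.]
251 [ 5. 21. -9.] [ 4. 21.  0.] [ 5. 21. 12.]
259 [ 3. 17. -9.] [ 4. 17.  0.] [ 3. 17. 12.]
267 [ 4. 13. -9.] [-3. 15.  0.] [nan nan nan]
275 [-1. 10. -9.] [-17.  17.   0.] [-2. 11. 11.]
283 [-8.  9. -9.] [-28.  18.   0.] [-11.  10.  11.]
291 [-17.   9.  -8.] [-39.  20.   0.] [-20.  10.  10.]
299 [-25.   9.  -8.] [-47.  21.   0.] [-27.  10.  10.]
```

View pics/w4z.png

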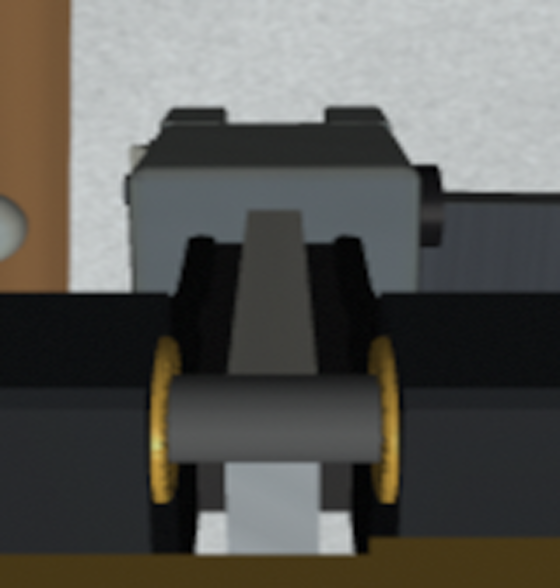

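View pics/w2z.png

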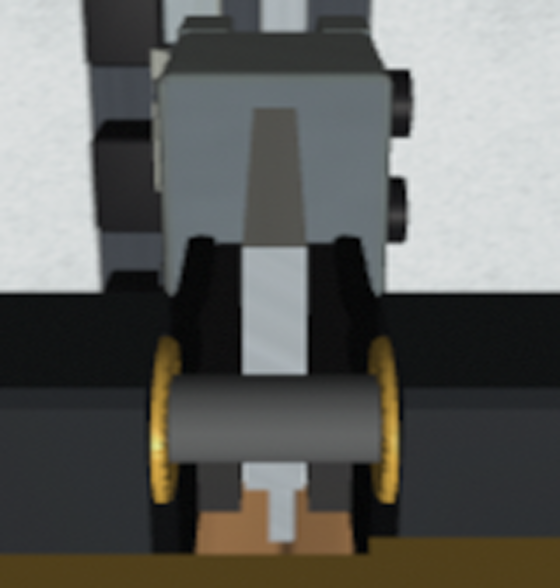

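```bash
python3 -m creep '[{"slide":[0,0,0.03],"dr":[0,0,0]},{"slide":[0,-0.01,0.065],"dr":[0,0,0]},{"slide":[0.04,-0.01,0.065],"dr":[0,0,0]},{"slide":[0.08,-0.01,0.065],"dr":[0,0,0]},{"slide":[0.1,-0.01,0.065],"dr":[0,0,0]},{"slide":[0.108,-0.01,0.065],"dr":[0,0,0]},{"slide":[0.112,-0.01,0.065],"dr":[0,0,0]},{"slide":[0.112,-0.01,0.065],"dr":[0,0,0]}]'
python3 -c "
from h import *
go(505,54,78,3.1)"
```

```text
time: 6.72
tool_pos: [502.7, 48.3, 84.8]
orientation: [-0.705, -0.019, 0.708, -0.022]
ft_force: [-11.6, -2.1, 23.4]
finger_gap: 0.089
t 6.72 pos [502.7  48.3  84.8] F [-11.6  -2.1  23.4] gap 7.7 slide [ 0.0067 -0.0056 -0.0026] dr [ 0.21  0.25 -0.19] rows 0.2
```

```bash
python3 - <<'E'
from h import *
cap('wrist','w5.png');cap('scene','sc4.png')
b=cv2.imread('pics/sc4.png')[170:330,260:460]
cv2.imwrite('pics/b3.png',cv2.resize(b,None,fx=3.5,fy=3.5,interpolation=2))
E
```

```text
(no output)
```

View pics/b3.png

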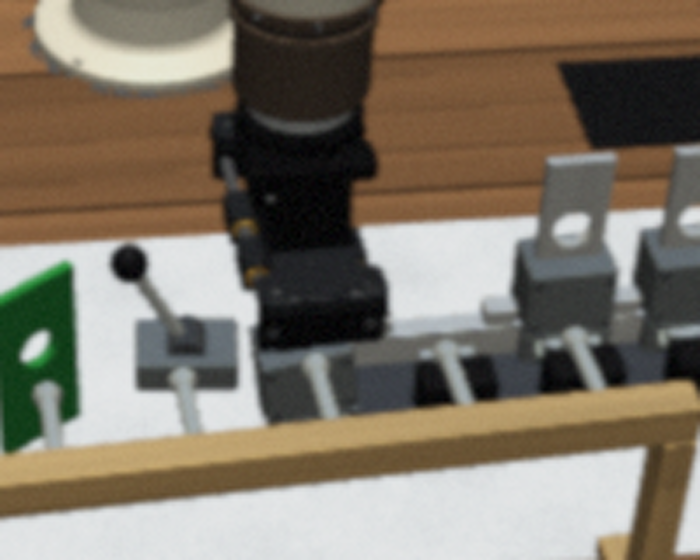

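View pics/w5.png

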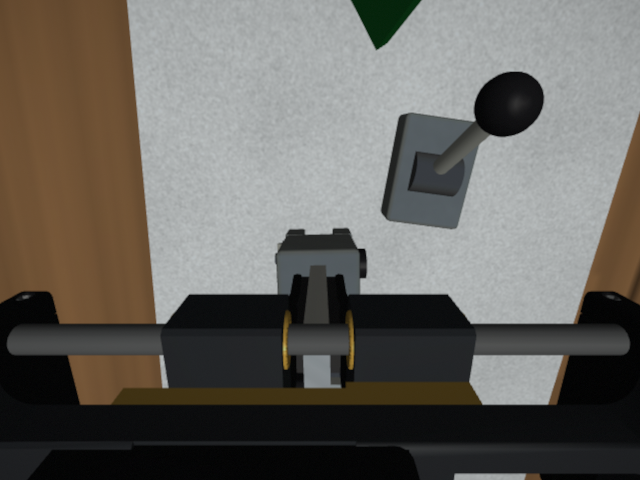

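```bash
python3 -m creep '[{"slide":[-0.002,0,0],"dr":[0,0,0]},{"slide":[-0.003,0,0],"dr":[0,0,0]},{"slide":[-0.003,0,0],"dr":[0,0,0]},{"slide":[-0.003,0,0],"dr":[0,0,0]},{"slide":[-0.015,0,0],"dr":[0,0,0]},{"slide":[-0.04,0,0],"dr":[0,0,0]},{"slide":[-0.08,0,0],"dr":[0,0,0]},{"slide":[-0.12,0,0],"dr":[0,0,0]},{"slide":[-0.14,0,0],"dr":[0,0,0]},{"slide":[-0.14,0,0],"dr":[0,0,0]}]' 30
python3 - <<'E'
from h import *
c=cap('wrist','w6.png');go(505,54,124,3.1)
X=cloud(ld('w6'));z=X[...,2]
m=(z>130)&(z<165)&(X[...,0]>470)&(X[...,0]<540)&(X[...,1]<90)&(X[...,1]>15)
P=X[m];print(len(P),cv2.minAreaRect(P[:,:2].astype(np.float32)),P.mean(0),P[:,2].max())
m=(z>60)&(z<90)&(X[...,0]>470)&(X[...,0]<540)&(X[...,1]<90)&(X[...,1]>0)
P=X[m];print(len(P),np.median(P[:,2]),cv2.minAreaRect(P[:,:2].astype(np.float32)))
E
```

```text
time: 7.65
tool_pos: [507.0, 50.3, 227.3]
orientation: [0.711, 0.021, -0.703, 0.018]
ft_force: [-0.2, 0.4, -0.1]
finger_gap: 0.3
t 7.7 pos [505.2  50.  224.2] F [-1.   0.7 -0.6] gap 26.3 slide [ 0.1002 -0.0037  0.0007] dr [ 0.02 -0.38  0.14] rows 2.4
530 ((501.5063171386719, 31.450931549072266), (7.088427543640137, 33.107704162597656), 3.404599189758301) [501.55214899  31.44097325 156.41204546] 161.8893365191916
2360 79.32211348878573 ((498.3135681152344, 47.1492805480957), (50.19063186645508, 58.521121978759766), 4.309290409088135)
```

View pics/w6.png

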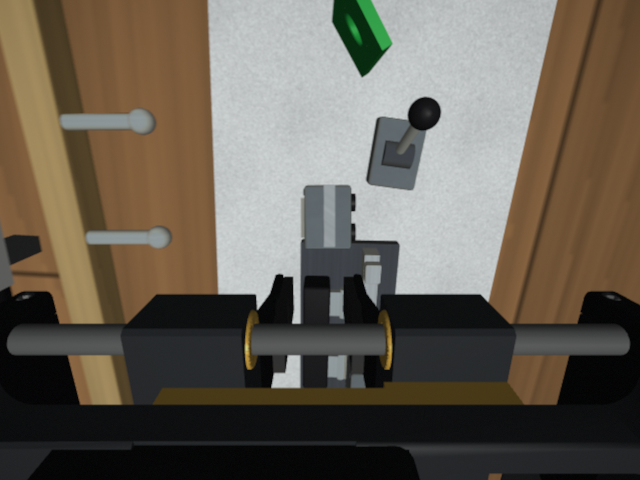

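```bash
python3 - <<'E'
from h import *
X=cloud(ld('w6'));z=X[...,2]
m=(z>120)&(z<175)&(X[...,0]>485)&(X[...,0]<525)&(X[...,1]<110)&(X[...,1]>-40)
P=X[m];print(len(P),cv2.minAreaRect(P[:,:2].astype(np.float32)),P.mean(0),P[:,2].max())
b=np.polyfit(P[:,1],P[:,2],1);print('z vs y',b, np.percentile(P[:,1],[0,100]))
m=(z>60)&(z<95)&(X[...,0]>470)&(X[...,0]<540)&(X[...,1]<110)&(X[...,1]>-40)
P=X[m];A=np.c_[P[:,:2]-[500,47],np.ones(len(P))];print(len(P),np.linalg.lstsq(A,P[:,2],rcond=None)[0],cv2.minAreaRect(P[:,:2].astype(np.float32)))
b=cv2.imread('pics/w6.png')[160:300,270:450]
cv2.imwrite('pics/b4.png',cv2.resize(b,None,fx=4,fy=4,interpolation=2))
cap('scene','sc5.png')
b=cv2.imread('pics/sc5.png')[170:330,260:460]
cv2.imwrite('pics/b5.png',cv2.resize(b,None,fx=3.5,fy=3.5,interpolation=2))
E
```

```text
689 ((501.790283203125, 26.678293228149414), (7.088427543640137, 42.66986083984375), 3.404599189758301) [501.82831579  26.52745919 155.09715345] 161.8893365191916
z vs y [  0.26347633 148.10779592] [ 5.45678088 47.97540456]
2360 [5.60972887e-02 2.22830177e-01 7.89410985e+01] ((498.3135681152344, 47.1492805480957), (50.19063186645508, 58.521121978759766), 4.309290409088135)
```

View pics/b4.png

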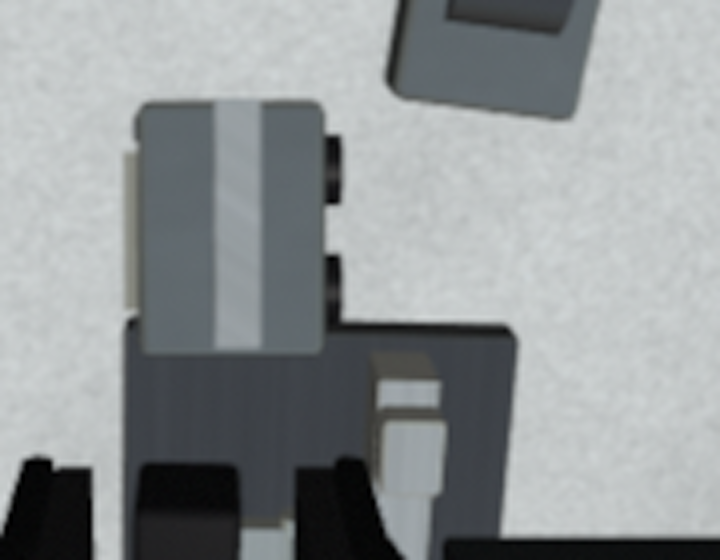

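View pics/b5.png

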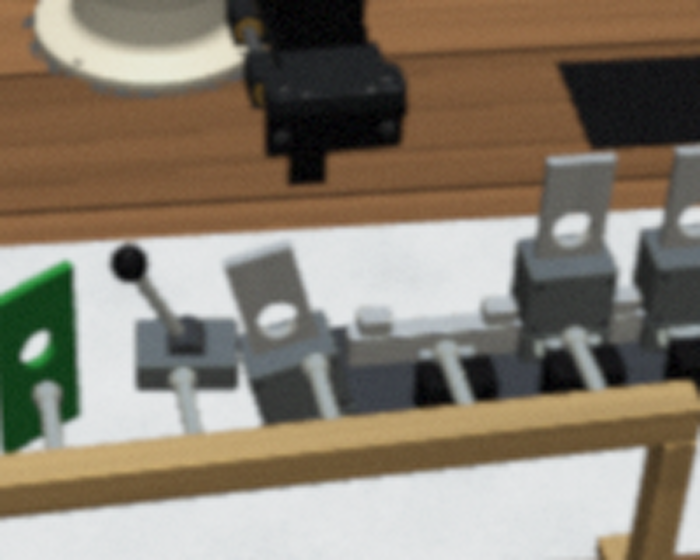

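```bash
python3 -c "
from h import *
go(502,22,174.6,3.4)"
```

```text
t 7.75 pos [503.8  49.7 222. ] F [ 0.8  0.3 -0.5] gap 26.0 slide [0.0473 0.0276 0.0033] dr [-0.3  -0.11  0.08] rows 1.3
```

```bash
python3 -m creep '[{"slide":[0,0.0276,0.0033],"dr":[0,0,-7]},{"slide":[0.02,0.0276,0.0033],"dr":[0,0,-13.7]},{"slide":[0.0473,0.0276,0.0033],"dr":[0,0,-13.7]},{"slide":[0.0473,0.0276,0.0033],"dr":[0,0,-13.7]},{"slide":[0.0473,0.0276,0.0033],"dr":[0,0,-13.7]}]'
python3 - <<'E'
from h import *
c=cap('wrist','w7.png');o=env.get_obs();print(o['tool_pos'],o['ft_force'],Rn.from_quat(o['orientation']).as_matrix().round(3))
X=cloud(ld('w7'));T=Rn.from_quat(c.get('q',o['orientation'])).inv().apply((X-o['tool_pos']).reshape(-1,3)).reshape(480,640,3)
m=(abs(T[...,2])<12)&(T[...,0]>5)&(T[...,0]<50)&(abs(T[...,1])<60)
P=T[m];print(len(P),P.min(0),P.max(0),np.median(P,0)); t=P[P[:,0]<np.percentile(P[:,0],5)+8]; print(cv2.minAreaRect(t[:,1:].astype(np.float32)),np.polyfit(t[:,1],t[:,0],1))
E
```

```text
time: 8.17
tool_pos: [500.0, 20.6, 171.8]
orientation: [-0.697, -0.102, 0.706, 0.065]
ft_force: [-0.6, -0.1, 1.1]
finger_gap: 0.297
[501.07135637  21.13289675 173.42888603] [0.42958945 0.09359492 0.072033  ] [[-0.015  0.053 -0.998]
 [ 0.235 -0.97  -0.055]
 [-0.972 -0.235  0.003]]
1176 [ 16.61104742 -22.97364476  -5.27679967] [49.37057665 21.17618552  2.72294841] [19.33589132  4.44223492 -1.23413245]
((-0.8958225250244141, -1.2831089496612549), (44.144039154052734, 7.901662349700928), 0.08457531780004501) [ 0.03745745 19.2934999 ]
```

View pics/w7.png

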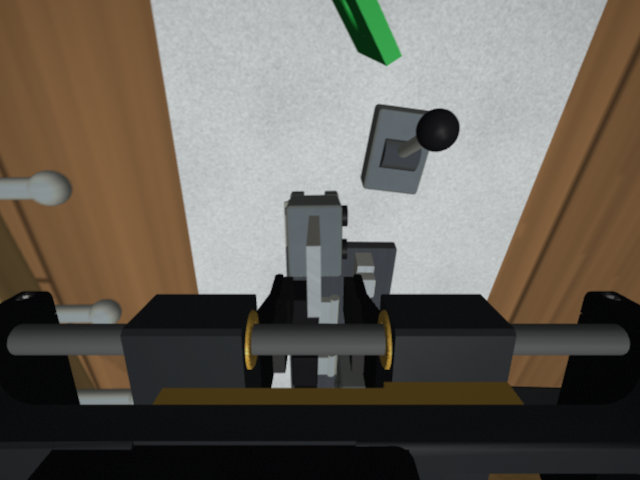

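```bash
python3 -m creep '[{"slide":[0.02,-0.001,-0.001],"dr":[0,0,-2]},{"slide":[0.04,-0.001,-0.001],"dr":[0,0,-2]},{"slide":[0.047,-0.001,-0.001],"dr":[0,0,-2]},{"slide":[0.047,-0.001,-0.001],"dr":[0,0,-2]}]' 30 60
python3 -m creep '[{"slide":[0,0,0],"dr":[0,0,0]},{"slide":[0,0,0],"dr":[0,0,0]},{"slide":[0,0,0],"dr":[0,0,0]},{"slide":[0,0,0],"dr":[0,0,0]},{"slide":[0,0,0],"dr":[0,0,0]},{"slide":[0,0,0],"dr":[0,0,0]}]' 0 60
python3 -m creep '[{"slide":[-0.03,0,0],"dr":[0,0,0]},{"slide":[-0.06,0,0],"dr":[0,0,5]},{"slide":[-0.1,0,0],"dr":[0,0,11]},{"slide":[-0.14,0,0],"dr":[0,0,15.8]},{"slide":[-0.15,0,0],"dr":[0,0,15.8]},{"slide":[-0.15,0,0],"dr":[0,0,15.8]},{"slide":[-0.15,0,0],"dr":[0,0,15.8]},{"slide":[-0.15,0,0],"dr":[0,0,15.8]}]'
python3 - <<'E'
from h import *
cap('wrist','w8.png');held('w8');go(555,44,330,3.1)
E
```

```text
time: 8.55
tool_pos: [500.9, 34.2, 128.0]
orientation: [-0.697, -0.116, 0.704, 0.077]
ft_force: [0.1, 0.4, 0.0]
finger_gap: 0.301
time: 9.05
tool_pos: [502.0, 33.4, 129.8]
orientation: [-0.698, -0.116, 0.702, 0.078]
ft_force: [-0.6, -1.0, 3.9]
finger_gap: 0.085
time: 9.72
tool_pos: [502.5, -7.2, 270.7]
orientation: [-0.705, -0.018, 0.709, -0.019]
ft_force: [0.5, -0.9, -2.0]
finger_gap: 0.085
body top n 3590 depth below TCP 51.8 plane [ 9.0000e-03 -3.0000e-03  5.1802e+01] y [-22.  31.] z [-20.7  20.7]
tab n 2117 x [-31.4 -25.5  41.6] y [-21.7  22.8] z [-6.7  6.7]
t 9.77 pos [502.6  -7.3 270.7] F [ 0.1 -0.  -1.8] gap 7.8 slide [-0.0596 -0.0484 -0.0547] dr [-0.05  0.28 -0.08] rows 2.3
```

```bash
python3 -c "
from h import *
go(568,43.6,194,3.1)"; python3 -m creep '[{"slide":[0,-0.025,-0.03],"dr":[0,0,0]},{"slide":[0.01,-0.05,-0.062],"dr":[0,0,0]},{"slide":[0.04,-0.0543,-0.068],"dr":[0,0,0]},{"slide":[0.076,-0.0543,-0.068],"dr":[0,0,0]},{"slide":[0.076,-0.0543,-0.068],"dr":[0,0,0]},{"slide":[0.076,-0.0543,-0.068],"dr":[0,0,0]},{"slide":[0.076,-0.0543,-0.068],"dr":[0,0,0]}]'
python3 - <<'E'
from h import *
cap('wrist','w9.png');held('w9');go(568,43.6,194,3.1)
X=cloud(ld('w9'));z=X[...,2]
m=(z>160)&(z<176)&(X[...,0]>602)&(X[...,0]<640)&(abs(X[...,1]-45)<20)
P=X[m]; B=P[P[:,0]<P[:,0].min()+16]; S=P[P[:,0]>P[:,0].min()+18]
print('peg',len(P),P[:,0].min().round(1),'ball',B.mean(0).round(1),B[:,1].min().round(1),B[:,1].max().round(1),B[:,2].max(), 'shaft',S.mean(0).round(1))
E
```

```text
t 9.77 pos [502.6  -7.3 270.7] F [ 0.1 -0.  -1.8] gap 7.8 slide [ 0.0763 -0.0475 -0.0684] dr [-0.05  0.28 -0.08] rows 2.7
time: 10.35
tool_pos: [569.7, 50.2, 198.1]
orientation: [0.707, 0.018, -0.706, 0.02]
ft_force: [0.7, -0.6, -1.9]
finger_gap: 0.092
body top n 3594 depth below TCP 51.7 plane [ 1.1000e-02 -1.0000e-03  5.1785e+01] y [-21.8  31. ] z [-20.7  20.7]
tab n 2113 x [-31.3 -25.3  41.2] y [-21.7  22.9] z [-6.7  6.7]
t 10.4 pos [570.1  50.4 199.2] F [ 0.6  0.3 -1.3] gap 7.5 slide [0.0052 0.0067 0.0025] dr [ 0.   -0.21 -0.1 ] rows 0.2
peg 934 611.0 ball [618.3  44.5 169.6] 38.2 53.1 173.6832506963122 shaft [634.5  45.8 168.5]
```

```bash
python3 -m creep '[{"slide":[0.005,0.0068,0],"dr":[0,0,0]},{"slide":[0.005,0.0068,0],"dr":[0,0,0]},{"slide":[0.005,0.0068,0],"dr":[0,0,0]},{"slide":[0.005,0.0068,-0.015],"dr":[0,0,0]},{"slide":[0.005,0.0068,-0.03],"dr":[0,0,0]},{"slide":[0.005,0.0068,-0.04],"dr":[0,0,0]},{"slide":[0.005,0.0068,-0.046],"dr":[0,0,0]},{"slide":[0.005,0.0068,-0.046],"dr":[0,0,0]}]'
python3 - <<'E'
from h import *
cap('wrist','w10.png');held('w10');go(644,47,194,3.1)
E
```

```text
time: 11.07
tool_pos: [616.1, 46.4, 192.3]
orientation: [0.707, 0.018, -0.706, 0.02]
ft_force: [-0.8, -0.1, -2.5]
finger_gap: 0.087
body top n 3283 depth below TCP 51.7 plane [1.3000e-02 1.0000e-03 5.1738e+01] y [-22.1  31. ] z [-20.6  20.7]
tab n 2169 x [-31.4 -25.3  41.7] y [-21.7  22.8] z [-6.7  6.7]
t 11.12 pos [615.1  46.3 192.2] F [-0.4  1.1 -2.6] gap 7.8 slide [-0.0018  0.0009 -0.0289] dr [-0.01  0.01 -0.1 ] rows 0.7
```

```bash
python3 -m creep '[{"slide":[-0.001,0,-0.012],"dr":[0,0,0]},{"slide":[-0.001,0,-0.024],"dr":[0,0,0]},{"slide":[-0.001,0,-0.029],"dr":[0,0,0]},{"slide":[-0.001,0,-0.029],"dr":[0,0,0]},{"slide":[-0.001,0,-0.029],"dr":[0,0,0]}]'
python3 -m creep '[{"slide":[0.004,0,0],"dr":[0,0,0]},{"slide":[0.008,0,0],"dr":[0,0,0]},{"slide":[0.009,0,0],"dr":[0,0,0]},{"slide":[0.009,0,0],"dr":[0,0,0]}]'
python3 - <<'E'
from h import *
cap('wrist','w11.png');held('w11');go(644,47,185,3.1)
E
```

```text
time: 11.53
tool_pos: [643.2, 47.9, 192.9]
orientation: [-0.706, -0.018, 0.707, -0.02]
ft_force: [-0.3, -1.0, -2.1]
finger_gap: 0.087
time: 11.87
tool_pos: [643.6, 48.0, 185.3]
orientation: [0.707, 0.019, -0.707, 0.02]
ft_force: [-2.3, 0.7, 3.7]
finger_gap: 0.087
body top n 3175 depth below TCP 51.7 plane [ 1.8000e-02 -4.0000e-03  5.1633e+01] y [-22.2  31. ] z [-20.5  20.5]
tab n 2168 x [-31.6 -25.2  42.1] y [-21.9  22.8] z [-6.7  6.7]
t 11.92 pos [643.6  48.  185.2] F [-3.7  0.7  4.7] gap 7.6 slide [ 0.0002  0.001  -0.0004] dr [ 0.03 -0.01 -0.11] rows 0.0
```

```bash
python3 -m creep '[{"slide":[0,0,0],"dr":[0,0,0]},{"slide":[0,0,0],"dr":[0,0,0]},{"slide":[0,0,0],"dr":[0,0,0]},{"slide":[0,0,0],"dr":[0,0,0]},{"slide":[-0.01,0,0],"dr":[0,0,0]},{"slide":[-0.04,0,0],"dr":[0,0,0]},{"slide":[-0.07,0,0],"dr":[0,0,0]},{"slide":[-0.07,0,0.03],"dr":[0,0,0]},{"slide":[-0.07,0,0.03],"dr":[0,0,0]}]' 40
python3 - <<'E'
from h import *
cap('wrist','w12.png');go(443,241,250,2.2)
E
```

```text
time: 12.67
tool_pos: [611.7, 46.2, 257.2]
orientation: [0.708, 0.019, -0.706, 0.019]
ft_force: [-0.9, 0.2, -1.4]
finger_gap: 0.396
t 12.72 pos [613.   46.3 256.3] F [ 0.4  0.2 -0.1] gap 34.4 slide [ 0.0057 -0.2036  0.1591] dr [ 0.92 -0.13 -0.05] rows 6.2
```

View pics/w12.png

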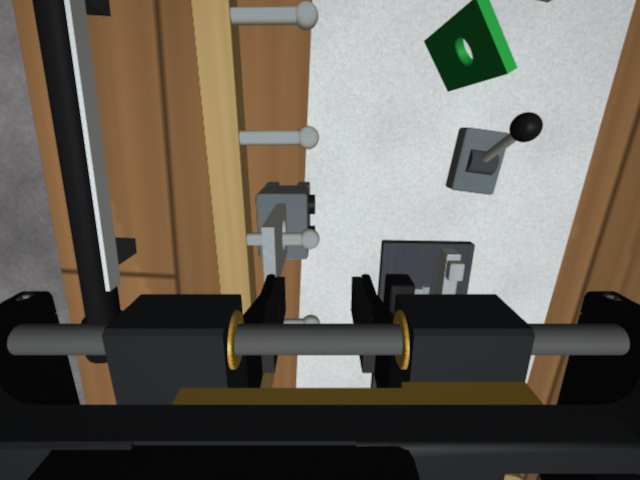

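```bash
python3 -m creep '[{"slide":[0.006,-0.204,0.159],"dr":[0.9,0,0]},{"slide":[0.006,-0.204,0.159],"dr":[0.9,0,0]},{"slide":[0.006,-0.204,0.159],"dr":[0.9,0,0]},{"slide":[0.006,-0.204,0.159],"dr":[0.9,0,0]},{"slide":[0.006,-0.204,0.159],"dr":[0.9,0,0]},{"slide":[0.006,-0.204,0.159],"dr":[0.9,0,0]},{"slide":[0.006,-0.204,0.159],"dr":[0.9,0,0]},{"slide":[0.006,-0.204,0.159],"dr":[0.9,0,0]},{"slide":[0.006,-0.204,0.159],"dr":[0.9,0,0]}]' 50 60
cat >> h.py <<'E'
def tabs(f,zlo,zhi,x0,x1,y0,y1):
    X=cloud(ld(f)); z=X[...,2]
    m=(z>zlo)&(z<zhi)&(X[...,0]>x0)&(X[...,0]<x1)&(X[...,1]>y0)&(X[...,1]<y1)
    n,l=cv2.connectedComponents(m.astype(np.uint8))
    for i in range(1,n):
        P=X[l==i]
        if len(P)>30: 
            r=cv2.minAreaRect(P[:,:2].astype(np.float32)); print('tab',len(P),np.round(r[0],1),np.round(r[1],1),round(r[2],1),P.mean(0).round(1))
def pegs(f):
    X=cloud(ld(f)); z=X[...,2]
    m=(z>160)&(z<176)&(X[...,0]>600)&(X[...,0]<642)&(abs(X[...,1])<240)
    n,l=cv2.connectedComponents(m.astype(np.uint8))
    for i in range(1,n):
        P=X[l==i]
        if len(P)>100:
            B=P[P[:,0]<P[:,0].min()+16]; print('peg',len(P),'ball front x',P[:,0].min().round(1),'ball y',B[:,1].min().round(1),B[:,1].max().round(1),'top',B[:,2].max().round(1))
E
python3 - <<'E'
from h import *
cap('wrist','w13.png');go(443,241,141,2.2);tabs('w13',160,180,410,480,100,400);pegs('w13')
E
```

```text
time: 13.47
tool_pos: [444.5, 242.1, 248.1]
orientation: [0.707, 0.014, -0.707, 0.015]
ft_force: [1.0, -0.3, 1.0]
finger_gap: 0.501
t 13.52 pos [444.9 241.5 247.9] F [0.4 0.4 0.1] gap 43.7 slide [0.1069 0.0002 0.002 ] dr [ 0.01 -0.02 -0.11] rows 2.6
tab 644 [442.6 241.5] [ 7.6 44.5] 2.2 [442.8 240.2 168.4]
tab 100 [440.4 306.1] [7.4 4.7] 0.8 [440.4 305.3 166.3]
tab 99 [438.9 343.5] [7.5 9.8] 2.4 [438.9 343.5 168.6]
peg 1250 ball front x 605.5 ball y 114.6 130.3 top 174.1
peg 1007 ball front x 601.2 ball y 190.0 205.3 top 173.6
```

```bash
python3 -m creep '[{"slide":[0.03,0,0.002],"dr":[0,0,0]},{"slide":[0.07,0,0.002],"dr":[0,0,0]},{"slide":[0.1,0,0.002],"dr":[0,0,0]},{"slide":[0.107,0,0.002],"dr":[0,0,0]},{"slide":[0.107,0,0.002],"dr":[0,0,0]}]' 35 60
python3 -m creep '[{"slide":[0,0,0],"dr":[0,0,0]},{"slide":[0,0,0],"dr":[0,0,0]},{"slide":[0,0,0],"dr":[0,0,0]},{"slide":[0,0,0],"dr":[0,0,0]},{"slide":[0,0,0],"dr":[0,0,0]},{"slide":[0,0,0],"dr":[0,0,0]},{"slide":[0,0,0],"dr":[0,0,0]}]' 0 60
python3 -m creep '[{"slide":[-0.005,0,0],"dr":[0,0,0]},{"slide":[-0.01,0,0],"dr":[0,0,0]},{"slide":[-0.015,0,0],"dr":[0,0,0]},{"slide":[-0.02,0,0],"dr":[0,0,0]},{"slide":[-0.03,0,0],"dr":[0,0,0]},{"slide":[-0.06,0,0],"dr":[0,0,0]},{"slide":[-0.1,0,0],"dr":[0,0,0]},{"slide":[-0.12,0,0],"dr":[0,0,0]},{"slide":[-0.12,0,0],"dr":[0,0,0]}]'
python3 - <<'E'
from h import *
cap('wrist','w14.png');held('w14');go(560,119,194,3.1)
E
```

```text
time: 13.93
tool_pos: [442.3, 239.3, 138.8]
orientation: [-0.706, -0.011, 0.708, -0.015]
ft_force: [0.5, 0.3, 0.2]
finger_gap: 0.351
time: 14.52
tool_pos: [442.9, 241.8, 142.1]
orientation: [0.708, 0.014, -0.706, 0.014]
ft_force: [-0.7, 0.0, 6.1]
finger_gap: 0.088
time: 15.27
tool_pos: [444.9, 243.2, 268.1]
orientation: [0.711, 0.016, -0.703, 0.012]
ft_force: [0.3, 0.7, -1.3]
finger_gap: 0.09
body top n 3516 depth below TCP 51.6 plane [ 2.2000e-02 -3.0000e-03  5.1516e+01] y [-21.9  30.2] z [-20.7  20.7]
tab n 2099 x [-31.5 -25.7  41.6] y [-21.5  22.4] z [-6.7  6.7]
t 15.32 pos [443.4 242.5 264.8] F [-0.4 -0.8 -3. ] gap 7.4 slide [ 0.0711  0.1282 -0.1113] dr [-0.88 -0.34  0.19] rows 4.4
```

```bash
python3 -c "
from h import *
go(562,119.8,194,3.1)"
```

```text
t 15.32 pos [443.4 242.5 264.8] F [-0.4 -0.8 -3. ] gap 7.4 slide [ 0.0711  0.1274 -0.1134] dr [-0.88 -0.34  0.19] rows 4.4
```

```bash
python3 -m creep '[{"slide":[0,0.028,-0.028],"dr":[-0.9,0,0]},{"slide":[0,0.056,-0.056],"dr":[-0.9,0,0]},{"slide":[0,0.084,-0.084],"dr":[-0.9,0,0]},{"slide":[0.01,0.112,-0.112],"dr":[-0.9,0,0]},{"slide":[0.04,0.1275,-0.1135],"dr":[-0.9,0,0]},{"slide":[0.071,0.1275,-0.1135],"dr":[-0.9,0,0]},{"slide":[0.071,0.1275,-0.1135],"dr":[-0.9,0,0]},{"slide":[0.071,0.1275,-0.1135],"dr":[-0.9,0,0]},{"slide":[0.071,0.1275,-0.1135],"dr":[-0.9,0,0]},{"slide":[0.071,0.1275,-0.1135],"dr":[-0.9,0,0]}]'
python3 - <<'E'
from h import *
cap('wrist','w15.png');held('w15');go(562,119.8,194,3.1);pegs('w15')
E
```

```text
time: 16.15
tool_pos: [561.7, 119.4, 192.4]
orientation: [0.708, 0.02, -0.705, 0.02]
ft_force: [-0.9, -1.0, -1.4]
finger_gap: 0.089
body top n 3535 depth below TCP 51.6 plane [2.1000e-02 0.0000e+00 5.1531e+01] y [-22.4  30.2] z [-20.7  20.7]
tab n 2106 x [-31.6 -25.6  41.7] y [-21.4  22.4] z [-6.7  6.7]
t 16.2 pos [561.5 119.4 192.4] F [ 0.9 -0.1 -1.8] gap 7.6 slide [-0.0016 -0.0003 -0.0005] dr [ 0.1  -0.23 -0.03] rows 0.0
peg 2110 ball front x 610.7 ball y 38.6 54.0 top 174.5
peg 1186 ball front x 606.2 ball y 113.7 129.3 top 173.8
```

```bash
python3 -m creep '[{"slide":[-0.0015,0,-0.02],"dr":[0,0,0]},{"slide":[-0.0015,0,-0.035],"dr":[0,0,0]},{"slide":[-0.0015,0,-0.045],"dr":[0,0,0]},{"slide":[-0.0015,0,-0.055],"dr":[0,0,0]},{"slide":[-0.0015,0,-0.055],"dr":[0,0,0]}]'
python3 -c "
from h import *
go(638.5,123,194,3.1)"
```

```text
time: 16.62
tool_pos: [617.5, 122.3, 193.0]
orientation: [0.708, 0.019, -0.705, 0.02]
ft_force: [-0.0, -0.7, -1.8]
finger_gap: 0.088
t 16.62 pos [617.5 122.3 193. ] F [-0.  -0.7 -1.8] gap 7.6 slide [-0.001   0.0005 -0.021 ] dr [ 0.05 -0.22 -0.05] rows 0.5
```

```bash
python3 -m creep '[{"slide":[0,0,-0.01],"dr":[0,0,0]},{"slide":[0,0,-0.021],"dr":[0,0,0]},{"slide":[0,0,-0.021],"dr":[0,0,0]},{"slide":[0,0,-0.021],"dr":[0,0,0]},{"slide":[0.004,0,-0.021],"dr":[0,0,0]},{"slide":[0.008,0,-0.021],"dr":[0,0,0]},{"slide":[0.009,0,-0.021],"dr":[0,0,0]},{"slide":[0.009,0,-0.021],"dr":[0,0,0]}]'
python3 -c "
from h import *
go(638.5,123,185,3.1)"
```

```text
time: 17.28
tool_pos: [636.1, 122.7, 184.9]
orientation: [0.707, 0.019, -0.706, 0.02]
ft_force: [-3.1, 1.2, 6.2]
finger_gap: 0.084
t 17.28 pos [636.1 122.7 184.9] F [-3.1  1.2  6.2] gap 7.3 slide [-0.0001 -0.0002 -0.0024] dr [ 0.07 -0.1  -0.1 ] rows 0.1
```

```bash
python3 -m creep '[{"slide":[0,0,0],"dr":[0,0,0]},{"slide":[0,0,0],"dr":[0,0,0]},{"slide":[0,0,0],"dr":[0,0,0]},{"slide":[0,0,0],"dr":[0,0,0]},{"slide":[-0.01,0,0],"dr":[0,0,0]},{"slide":[-0.04,0,0],"dr":[0,0,0]},{"slide":[-0.07,0,0],"dr":[0,0,0]},{"slide":[-0.07,0,0.03],"dr":[0,0,0]},{"slide":[-0.07,0,0.03],"dr":[0,0,0]}]' 40
python3 - <<'E'
from h import *
cap('wrist','w16.png');go(439.5,326.5,250,2.2);tabs('w16',190,225,600,660,0,160)
E
```

```text
time: 18.03
tool_pos: [604.2, 120.6, 255.5]
orientation: [0.708, 0.019, -0.706, 0.019]
ft_force: [-0.6, 0.4, -1.4]
finger_gap: 0.399
t 18.08 pos [605.4 120.8 254.6] F [ 0.8 -0.3 -0.9] gap 34.8 slide [ 0.0041 -0.2145  0.1544] dr [ 0.93 -0.11 -0.04] rows 6.3
tab 1470 [643.5  47.3] [ 8.5 43.8] 3.3 [642.5  46.6 208.9]
tab 916 [636.2 120.5] [ 8.4 42.1] 3.0 [635.6 114.7 207.7]
```

View pics/w16.png

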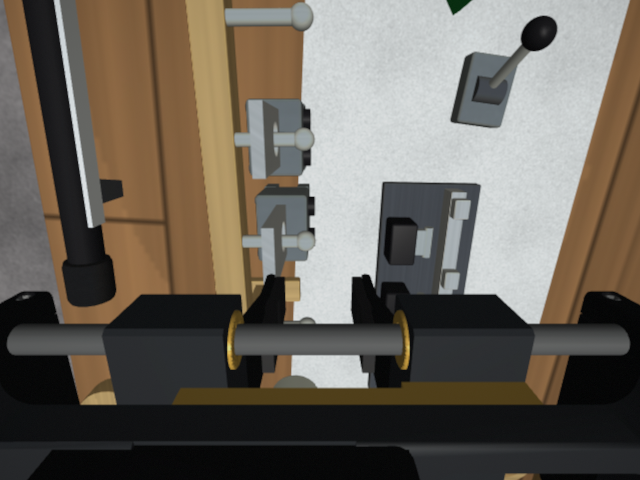

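```bash
python3 -m creep '[{"slide":[0.004,-0.2145,0.154],"dr":[0.9,0,0]},{"slide":[0.004,-0.2145,0.154],"dr":[0.9,0,0]},{"slide":[0.004,-0.2145,0.154],"dr":[0.9,0,0]},{"slide":[0.004,-0.2145,0.154],"dr":[0.9,0,0]},{"slide":[0.004,-0.2145,0.154],"dr":[0.9,0,0]},{"slide":[0.004,-0.2145,0.154],"dr":[0.9,0,0]},{"slide":[0.004,-0.2145,0.154],"dr":[0.9,0,0]},{"slide":[0.004,-0.2145,0.154],"dr":[0.9,0,0]},{"slide":[0.004,-0.2145,0.154],"dr":[0.9,0,0]}]' 50 60
python3 - <<'E'
from h import *
cap('wrist','w17.png');go(439.5,326.5,141,2.2);tabs('w17',160,180,410,480,250,400);pegs('w17')
X=cloud(ld('top0'));z=X[...,2];m=(z>180)&(z<198)&(X[...,1]>300)&(X[...,0]>500);print('canister',X[m].mean(0))
E
```

```text
time: 18.83
tool_pos: [441.0, 327.6, 248.2]
orientation: [0.707, 0.014, -0.707, 0.015]
ft_force: [-0.6, -0.4, -0.0]
finger_gap: 0.501
t 18.88 pos [441.4 326.9 248.2] F [ 0.5 -0.1  0.1] gap 43.6 slide [1.072e-01 1.000e-04 2.000e-03] dr [ 0.04 -0.01 -0.12] rows 2.6
tab 601 [439.2 326.6] [ 7.4 44.5] 2.2 [439.5 325.1 168.6]
peg 1422 ball front x 600.7 ball y 190.3 206.2 top 174.2
canister [618.80380896 412.08716602 189.38265042]
```

```bash
python3 -m creep '[{"slide":[0.03,0,0.002],"dr":[0,0,0]},{"slide":[0.07,0,0.002],"dr":[0,0,0]},{"slide":[0.1,0,0.002],"dr":[0,0,0]},{"slide":[0.107,0,0.002],"dr":[0,0,0]},{"slide":[0.107,0,0.002],"dr":[0,0,0]}]' 35 60
python3 -m creep '[{"slide":[0,0,0],"dr":[0,0,0]},{"slide":[0,0,0],"dr":[0,0,0]},{"slide":[0,0,0],"dr":[0,0,0]},{"slide":[0,0,0],"dr":[0,0,0]},{"slide":[0,0,0],"dr":[0,0,0]},{"slide":[0,0,0],"dr":[0,0,0]},{"slide":[0,0,0],"dr":[0,0,0]}]' 0 60
python3 -m creep '[{"slide":[-0.005,0,0],"dr":[0,0,0]},{"slide":[-0.01,0,0],"dr":[0,0,0]},{"slide":[-0.015,0,0],"dr":[0,0,0]},{"slide":[-0.02,0,0],"dr":[0,0,0]},{"slide":[-0.03,0,0],"dr":[0,0,0]},{"slide":[-0.06,0,0],"dr":[0,0,0]},{"slide":[-0.1,0,0],"dr":[0,0,0]},{"slide":[-0.12,0,0],"dr":[0,0,0]},{"slide":[-0.12,0,0],"dr":[0,0,0]}]'
python3 - <<'E'
from h import *
cap('wrist','w18.png');held('w18');go(557.5,195.3,194,3.1)
E
```

```text
time: 19.3
tool_pos: [439.2, 324.4, 139.1]
orientation: [-0.706, -0.011, 0.708, -0.015]
ft_force: [0.8, -0.4, 0.1]
finger_gap: 0.358
time: 19.88
tool_pos: [439.7, 327.0, 142.6]
orientation: [0.708, 0.014, -0.706, 0.014]
ft_force: [-1.8, -0.6, 5.4]
finger_gap: 0.088
time: 20.63
tool_pos: [441.6, 328.7, 269.0]
orientation: [0.711, 0.017, -0.703, 0.011]
ft_force: [1.1, 0.6, -1.5]
finger_gap: 0.085
body top n 3536 depth below TCP 52.0 plane [1.7000e-02 0.0000e+00 5.1998e+01] y [-22.2  30.5] z [-20.7  20.7]
tab n 2101 x [-31.7 -25.3  41.6] y [-21.2  22.7] z [-6.7  6.7]
t 20.68 pos [440.1 327.8 265.6] F [-0.8 -0.1 -2.2] gap 7.8 slide [ 0.0717  0.1373 -0.1117] dr [-0.87 -0.33  0.24] rows 4.6
```

```bash
python3 -m creep '[{"slide":[0,0.028,-0.025],"dr":[-0.9,0,0]},{"slide":[0,0.056,-0.05],"dr":[-0.9,0,0]},{"slide":[0,0.084,-0.075],"dr":[-0.9,0,0]},{"slide":[0.01,0.112,-0.1],"dr":[-0.9,0,0]},{"slide":[0.04,0.137,-0.112],"dr":[-0.9,0,0]},{"slide":[0.071,0.137,-0.112],"dr":[-0.9,0,0]},{"slide":[0.071,0.137,-0.112],"dr":[-0.9,0,0]},{"slide":[0.071,0.137,-0.112],"dr":[-0.9,0,0]},{"slide":[0.071,0.137,-0.112],"dr":[-0.9,0,0]},{"slide":[0.071,0.137,-0.112],"dr":[-0.9,0,0]}]'
python3 - <<'E'
from h import *
cap('wrist','w19.png');held('w19');go(557.5,195.5,194,3.1);pegs('w19')
E
```

```text
time: 21.52
tool_pos: [557.2, 195.4, 192.8]
orientation: [0.708, 0.02, -0.705, 0.02]
ft_force: [-0.0, 0.4, -3.0]
finger_gap: 0.084
body top n 3531 depth below TCP 52.0 plane [ 1.8000e-02 -1.0000e-03  5.1983e+01] y [-21.8  30.5] z [-20.6  20.7]
tab n 2098 x [-31.5 -25.3  41. ] y [-21.3  22.7] z [-6.7  6.7]
t 21.57 pos [557.  195.4 192.8] F [ 0.6  0.5 -1.7] gap 7.5 slide [-0.0012 -0.0001 -0.0005] dr [ 0.11 -0.22  0.  ] rows 0.0
peg 380 ball front x 637.5 ball y 58.6 69.9 top 175.9
peg 1934 ball front x 606.2 ball y 114.5 130.1 top 174.1
peg 1267 ball front x 601.6 ball y 189.9 205.5 top 174.0
```

```bash
python3 -m creep '[{"slide":[-0.0015,0,-0.02],"dr":[0,0,0]},{"slide":[-0.0015,0,-0.035],"dr":[0,0,0]},{"slide":[-0.0015,0,-0.045],"dr":[0,0,0]},{"slide":[-0.0015,0,-0.055],"dr":[0,0,0]},{"slide":[-0.0015,0,-0.055],"dr":[0,0,0]}]'
python3 -c "
from h import *
go(635,199,194,3.1)"
python3 -m creep '[{"slide":[0,0,-0.01],"dr":[0,0,0]},{"slide":[0,0,-0.023],"dr":[0,0,0]},{"slide":[0,0,-0.023],"dr":[0,0,0]},{"slide":[0,0,-0.023],"dr":[0,0,0]}]'
python3 -c "
from h import *
go(635,199,194,3.1)"
```

```text
time: 21.98
tool_pos: [613.0, 198.1, 193.3]
orientation: [0.708, 0.019, -0.706, 0.02]
ft_force: [-1.0, 0.1, -1.6]
finger_gap: 0.084
t 21.98 pos [613.  198.1 193.3] F [-1.   0.1 -1.6] gap 7.3 slide [-0.0006  0.0003 -0.022 ] dr [ 0.05 -0.2  -0.03] rows 0.5
time: 22.32
tool_pos: [633.8, 198.7, 192.5]
orientation: [0.707, 0.019, -0.707, 0.02]
ft_force: [-0.7, 0.3, -1.4]
finger_gap: 0.085
t 22.32 pos [633.8 198.7 192.5] F [-0.7  0.3 -1.4] gap 7.4 slide [-0.0015 -0.0002 -0.0012] dr [ 0.03 -0.02 -0.07] rows 0.0
```

```bash
python3 -m creep '[{"slide":[0.004,0,0],"dr":[0,0,0]},{"slide":[0.008,0,0],"dr":[0,0,0]},{"slide":[0.009,0,0],"dr":[0,0,0]},{"slide":[0.009,0,0],"dr":[0,0,0]}]'
python3 -m creep '[{"slide":[0,0,0],"dr":[0,0,0]},{"slide":[0,0,0],"dr":[0,0,0]},{"slide":[0,0,0],"dr":[0,0,0]},{"slide":[0,0,0],"dr":[0,0,0]},{"slide":[-0.01,0,0],"dr":[0,0,0]},{"slide":[-0.04,0,0],"dr":[0,0,0]},{"slide":[-0.07,0,0],"dr":[0,0,0]},{"slide":[-0.07,0,0.03],"dr":[0,0,0]},{"slide":[-0.07,0,0.03],"dr":[0,0,0]}]' 40
python3 - <<'E'
from h import *
cap('wrist','w20.png');go(456,-230,230,-7);tabs('w20',190,225,600,660,0,240)
E
```

```text
time: 22.65
tool_pos: [633.7, 198.5, 185.3]
orientation: [0.707, 0.019, -0.706, 0.02]
ft_force: [-3.0, -0.0, 6.1]
finger_gap: 0.091
time: 23.4
tool_pos: [602.0, 196.5, 256.0]
orientation: [0.708, 0.019, -0.706, 0.019]
ft_force: [-1.3, 0.9, -1.3]
finger_gap: 0.397
t 23.45 pos [603.1 196.6 255. ] F [ 0.2 -0.  -0.2] gap 34.6 slide [0.0249 0.4179 0.1703] dr [10.14 -0.1  -0.02] rows 10.8
tab 900 [642.8  58.6] [ 8.4 22.4] 2.8 [641.7  61.9 207.4]
tab 1421 [636. 122.] [ 8.4 43.9] 3.3 [635.2 121.4 209.1]
tab 927 [633.8 195.8] [ 8.3 41.9] 3.2 [633.2 190.3 207.8]
```

View pics/w20.png

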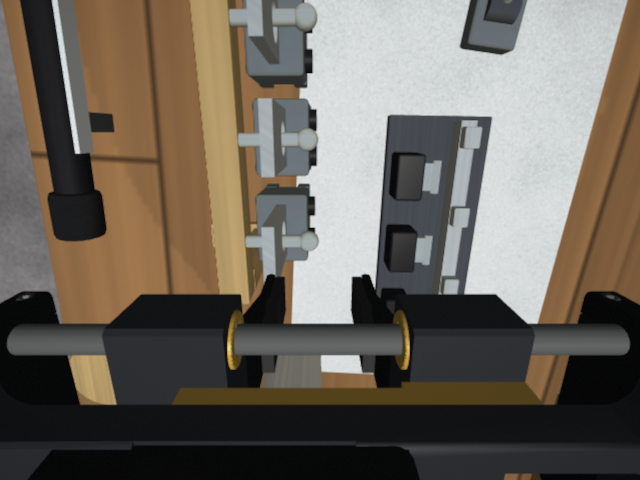

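```bash
python3 -m creep '[{"slide":[0,0,0.05],"dr":[0,0,0]},{"slide":[0.025,0.418,0.17],"dr":[10.1,0,0]},{"slide":[0.025,0.418,0.17],"dr":[10.1,0,0]},{"slide":[0.025,0.418,0.17],"dr":[10.1,0,0]},{"slide":[0.025,0.418,0.17],"dr":[10.1,0,0]},{"slide":[0.025,0.418,0.17],"dr":[10.1,0,0]},{"slide":[0.025,0.418,0.17],"dr":[10.1,0,0]},{"slide":[0.025,0.418,0.17],"dr":[10.1,0,0]},{"slide":[0.025,0.418,0.17],"dr":[10.1,0,0]},{"slide":[0.025,0.418,0.17],"dr":[10.1,0,0]},{"slide":[0.025,0.418,0.17],"dr":[10.1,0,0]},{"slide":[0.025,0.418,0.17],"dr":[10.1,0,0]},{"slide":[0.025,0.418,0.17],"dr":[10.1,0,0]},{"slide":[0.025,0.418,0.17],"dr":[10.1,0,0]}]' 32 60
python3 - <<'E'
from h import *
cap('wrist','w21.png');go(456,-230,112,-7);tabs('w21',132,150,370,490,-290,-170)
E
```

```text
time: 24.62
tool_pos: [457.0, -231.2, 228.4]
orientation: [-0.706, 0.045, 0.706, 0.044]
ft_force: [-0.2, 0.6, -1.1]
finger_gap: 0.317
t 24.67 pos [ 457.3 -230.3  228.6] F [ 0.6 -0.3  0.2] gap 27.6 slide [ 0.1166 -0.0004  0.0014] dr [-0.06 -0.01 -0.1 ] rows 2.8
tab 782 [ 455.2 -228.9] [60.4  7.7] 82.7 [ 455.2 -230.9  139.6]
tab 919 [ 405.8 -222.7] [60.5  8.5] 83.1 [ 406.1 -224.4  139. ]
```

View pics/w21.png

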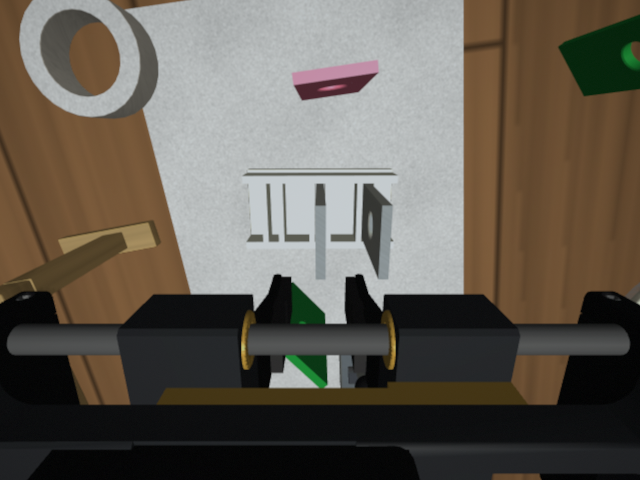

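```bash
python3 -m creep '[{"slide":[0.03,-0.001,0.002],"dr":[0,0,0]},{"slide":[0.07,-0.001,0.002],"dr":[0,0,0]},{"slide":[0.1,-0.001,0.002],"dr":[0,0,0]},{"slide":[0.1165,-0.001,0.002],"dr":[0,0,0]},{"slide":[0.1165,-0.001,0.002],"dr":[0,0,0]},{"slide":[0.1165,-0.001,0.002],"dr":[0,0,0]}]' 32 60
python3 -m creep '[{"slide":[0,0,0],"dr":[0,0,0]},{"slide":[0,0,0],"dr":[0,0,0]},{"slide":[0,0,0],"dr":[0,0,0]},{"slide":[0,0,0],"dr":[0,0,0]},{"slide":[0,0,0],"dr":[0,0,0]},{"slide":[0,0,0],"dr":[0,0,0]},{"slide":[0,0,0],"dr":[0,0,0]}]' 0 60
python3 -m creep '[{"slide":[-0.01,0,0],"dr":[0,0,0]},{"slide":[-0.025,0,0],"dr":[0,0,0]},{"slide":[-0.045,0,0],"dr":[0,0,0]},{"slide":[-0.08,0,0],"dr":[0,0,0]},{"slide":[-0.12,0,0],"dr":[0,0,0]},{"slide":[-0.16,0,0],"dr":[0,0,0]},{"slide":[-0.16,0,0],"dr":[0,0,0]},{"slide":[-0.16,0,0],"dr":[0,0,0]}]'
python3 - <<'E'
from h import *
cap('wrist','w22.png');held('w22');go(580,-184,191,3.1)
E
```

```text
time: 25.17
tool_pos: [455.9, -228.1, 112.0]
orientation: [-0.705, 0.043, 0.706, 0.042]
ft_force: [0.1, -0.0, 0.6]
finger_gap: 0.319
time: 25.75
tool_pos: [455.8, -229.0, 113.3]
orientation: [0.706, -0.044, -0.705, -0.042]
ft_force: [-0.8, 2.0, 5.6]
finger_gap: 0.086
time: 26.42
tool_pos: [456.2, -228.8, 274.8]
orientation: [0.708, -0.044, -0.704, -0.043]
ft_force: [-0.8, 0.5, -3.6]
finger_gap: 0.088
body top n 79 depth below TCP 49.8 plane [-4.18500e+00  2.40000e-02  1.75471e+02] y [29.6 30.2] z [-3.4  3.9]
tab n 2576 x [-31.3 -26.   40.2] y [-29.   30.2] z [-6.6  6.6]
t 26.47 pos [ 454.8 -228.3  272.4] F [-1.1 -0.3 -2.6] gap 7.4 slide [ 0.0815 -0.0593 -0.1187] dr [-10.13  -0.06  -0.04] rows 3.7
```

View pics/w22.png

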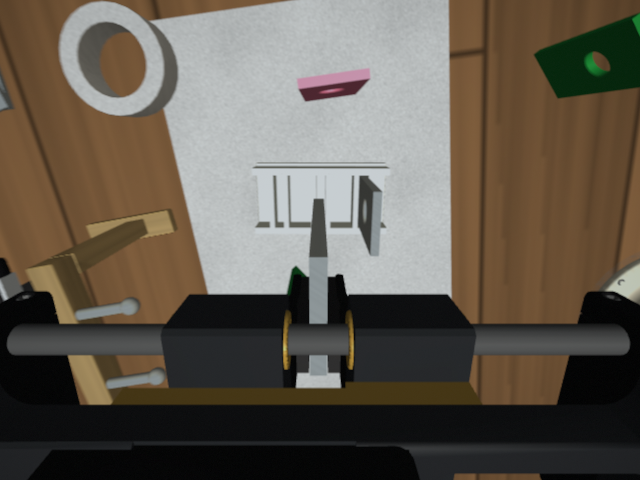

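```bash
python3 -c "
from h import *
go(583,-108,191.5,3.1)"
```

```text
t 26.47 pos [ 454.8 -228.3  272.4] F [-1.1 -0.3 -2.6] gap 7.4 slide [ 0.0809 -0.1351 -0.1124] dr [-10.13  -0.06  -0.04] rows 4.6
```

```bash
python3 -m creep '[{"slide":[0,-0.025,-0.025],"dr":[-3,0,0]},{"slide":[0,-0.05,-0.05],"dr":[-6,0,0]},{"slide":[0,-0.08,-0.075],"dr":[-10.1,0,0]},{"slide":[0,-0.11,-0.1],"dr":[-10.1,0,0]},{"slide":[0.03,-0.135,-0.1125],"dr":[-10.1,0,0]},{"slide":[0.06,-0.135,-0.1125],"dr":[-10.1,0,0]},{"slide":[0.08,-0.135,-0.1125],"dr":[-10.1,0,0]},{"slide":[0.08,-0.135,-0.1125],"dr":[-10.1,0,0]},{"slide":[0.08,-0.135,-0.1125],"dr":[-10.1,0,0]},{"slide":[0.08,-0.135,-0.1125],"dr":[-10.1,0,0]}]'
python3 - <<'E'
from h import *
cap('wrist','w23.png');held('w23');go(583,-108,191.5,3.1);pegs('w23')
E
```

```text
time: 27.3
tool_pos: [583.8, -109.0, 192.5]
orientation: [0.707, 0.018, -0.707, 0.02]
ft_force: [-0.4, 0.0, -0.7]
finger_gap: 0.087
body top n 81 depth below TCP 49.9 plane [  2.333  -0.078 -19.197] y [29.5 30.2] z [-3.6  4.1]
tab n 2572 x [-31.3 -26.   40. ] y [-29.   30.2] z [-6.6  6.7]
t 27.35 pos [ 584.2 -109.   193.4] F [ 0.1  0.1 -2.3] gap 7.2 slide [ 0.0019 -0.001   0.0011] dr [-0.   -0.14 -0.14] rows 0.1
peg 833 ball front x 624.6 ball y -188.9 -173.3 top 174.0
peg 775 ball front x 620.0 ball y -113.5 -98.5 top 173.8
```

```bash
python3 -m creep '[{"slide":[0.0015,-0.001,0],"dr":[0,0,0]},{"slide":[0.0015,-0.001,-0.02],"dr":[0,0,0]},{"slide":[0.0015,-0.001,-0.035],"dr":[0,0,0]},{"slide":[0.0015,-0.001,-0.047],"dr":[0,0,0]},{"slide":[0.0015,-0.001,-0.047],"dr":[0,0,0]}]'
python3 -c "
from h import *
go(653,-104.5,191.5,3.1)"
python3 -m creep '[{"slide":[0,0,-0.01],"dr":[0,0,0]},{"slide":[0,0,-0.022],"dr":[0,0,0]},{"slide":[0,0,-0.022],"dr":[0,0,0]},{"slide":[0,0,-0.022],"dr":[0,0,0]}]'
python3 -c "
from h import *
go(653,-104.5,191.5,3.1)"
```

```text
time: 27.77
tool_pos: [632.7, -105.0, 191.5]
orientation: [0.708, 0.018, -0.705, 0.02]
ft_force: [0.7, 0.1, -2.2]
finger_gap: 0.084
t 27.77 pos [ 632.7 -105.   191.5] F [ 0.7  0.1 -2.2] gap 7.3 slide [ 0.      0.0006 -0.0203] dr [ 0.   -0.22 -0.12] rows 0.5
time: 28.1
tool_pos: [651.9, -103.9, 190.8]
orientation: [0.707, 0.018, -0.707, 0.02]
ft_force: [-1.0, 0.8, -2.4]
finger_gap: 0.089
t 28.1 pos [ 651.9 -103.9  190.8] F [-1.   0.8 -2.4] gap 7.7 slide [-0.0007  0.0007 -0.001 ] dr [-0.02 -0.01 -0.09] rows 0.0
```

```bash
python3 -m creep '[{"slide":[0.004,0,0],"dr":[0,0,0]},{"slide":[0.007,0,0],"dr":[0,0,0]},{"slide":[0.009,0,0],"dr":[0,0,0]},{"slide":[0.009,0,0],"dr":[0,0,0]}]'
python3 -m creep '[{"slide":[0,0,0],"dr":[0,0,0]},{"slide":[0,0,0],"dr":[0,0,0]},{"slide":[0,0,0],"dr":[0,0,0]},{"slide":[0,0,0],"dr":[0,0,0]},{"slide":[-0.01,0,0],"dr":[0,0,0]},{"slide":[-0.04,0,0],"dr":[0,0,0]},{"slide":[-0.07,0,0],"dr":[0,0,0]},{"slide":[-0.07,0,0.03],"dr":[0,0,0]},{"slide":[-0.07,0,0.03],"dr":[0,0,0]}]' 35
python3 - <<'E'
from h import *
cap('wrist','w24.png');go(405.5,-223.5,230,-7);tabs('w24',190,225,600,670,-220,0)
E
```

```text
time: 28.43
tool_pos: [651.6, -103.9, 183.1]
orientation: [0.707, 0.018, -0.707, 0.02]
ft_force: [-2.3, 0.5, 4.8]
finger_gap: 0.083
time: 29.18
tool_pos: [619.9, -105.5, 254.6]
orientation: [0.708, 0.019, -0.706, 0.019]
ft_force: [-0.7, 0.3, 0.4]
finger_gap: 0.349
t 29.23 pos [ 621.1 -105.4  253.6] F [0.7 0.4 0.2] gap 30.4 slide [0.0233 0.1062 0.2217] dr [10.09 -0.13 -0.08] rows 5.9
tab 1119 [ 651.7 -108.5] [ 8.3 51.1] 2.9 [ 651.3 -114.2  206.8]
```

View pics/w24.png

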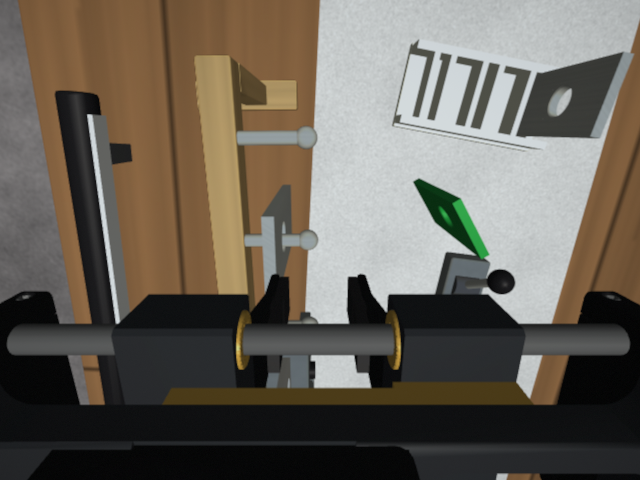

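Plate 1 hangs on peg 2 (pixel 280,235); on to the last plate in the holder.

```bash
python3 -m creep '[{"slide":[0,0,0.04],"dr":[0,0,0]},{"slide":[0.023,0.106,0.222],"dr":[10.1,0,0]},{"slide":[0.023,0.106,0.222],"dr":[10.1,0,0]},{"slide":[0.023,0.106,0.222],"dr":[10.1,0,0]},{"slide":[0.023,0.106,0.222],"dr":[10.1,0,0]},{"slide":[0.023,0.106,0.222],"dr":[10.1,0,0]},{"slide":[0.023,0.106,0.222],"dr":[10.1,0,0]},{"slide":[0.023,0.106,0.222],"dr":[10.1,0,0]},{"slide":[0.023,0.106,0.222],"dr":[10.1,0,0]}]' 35 60
python3 - <<'E'
from h import *
cap('wrist','w25.png');go(405.5,-223.5,112.5,-7);tabs('w25',132,150,370,490,-290,-170)
E
```

```text
time: 29.98
tool_pos: [407.2, -223.6, 229.2]
orientation: [0.706, -0.044, -0.705, -0.043]
ft_force: [0.8, 0.4, -0.4]
finger_gap: 0.352
t 30.03 pos [ 407.7 -223.2  229.1] F [-0.5 -0.7  0.1] gap 30.3 slide [0.1166 0.0003 0.0024] dr [ 0.03 -0.1  -0.12] rows 2.8
tab 759 [ 405.9 -222.7] [60.7  7.2] 83.2 [ 405.7 -224.1  139.6]
```

```bash
python3 -m creep '[{"slide":[0.03,-0.0005,0.002],"dr":[0,0,0]},{"slide":[0.07,-0.0005,0.002],"dr":[0,0,0]},{"slide":[0.1,-0.0005,0.002],"dr":[0,0,0]},{"slide":[0.1165,-0.0005,0.002],"dr":[0,0,0]},{"slide":[0.1165,-0.0005,0.002],"dr":[0,0,0]},{"slide":[0.1165,-0.0005,0.002],"dr":[0,0,0]}]' 32 60
python3 -m creep '[{"slide":[0,0,0],"dr":[0,0,0]},{"slide":[0,0,0],"dr":[0,0,0]},{"slide":[0,0,0],"dr":[0,0,0]},{"slide":[0,0,0],"dr":[0,0,0]},{"slide":[0,0,0],"dr":[0,0,0]},{"slide":[0,0,0],"dr":[0,0,0]},{"slide":[0,0,0],"dr":[0,0,0]}]' 0 60
python3 -m creep '[{"slide":[-0.01,0,0],"dr":[0,0,0]},{"slide":[-0.025,0,0],"dr":[0,0,0]},{"slide":[-0.045,0,0],"dr":[0,0,0]},{"slide":[-0.08,0,0],"dr":[0,0,0]},{"slide":[-0.12,0,0],"dr":[0,0,0]},{"slide":[-0.16,0,0],"dr":[0,0,0]},{"slide":[-0.16,0,0],"dr":[0,0,0]},{"slide":[-0.16,0,0],"dr":[0,0,0]}]'
python3 - <<'E'
from h import *
cap('wrist','w26.png');held('w26');go(587,-183,191.5,3.1)
E
```

```text
time: 30.53
tool_pos: [405.6, -222.3, 111.7]
orientation: [-0.705, 0.043, 0.706, 0.042]
ft_force: [0.7, 0.5, 0.2]
finger_gap: 0.321
time: 31.12
tool_pos: [405.4, -222.9, 113.1]
orientation: [0.707, -0.044, -0.705, -0.042]
ft_force: [0.9, 1.4, 5.8]
finger_gap: 0.087
time: 31.78
tool_pos: [404.8, -222.3, 273.6]
orientation: [0.707, -0.044, -0.704, -0.043]
ft_force: [0.4, -0.0, -3.2]
finger_gap: 0.086
body top n 81 depth below TCP 50.0 plane [   5.165    0.151 -103.525] y [29.5 30.3] z [-3.5  3.8]
tab n 2590 x [-31.3 -26.1  39.8] y [-29.4  30.2] z [-6.6  6.6]
t 31.83 pos [ 403.5 -221.9  271.3] F [-0.4  0.9 -2.4] gap 7.4 slide [ 0.0797 -0.0611 -0.1774] dr [-1.013e+01  5.000e-02 -1.000e-02] rows 4.9
```

```bash
python3 -m creep '[{"slide":[0,-0.01,-0.035],"dr":[-3,0,0]},{"slide":[0,-0.025,-0.07],"dr":[-6,0,0]},{"slide":[0,-0.04,-0.105],"dr":[-10.1,0,0]},{"slide":[0,-0.06,-0.14],"dr":[-10.1,0,0]},{"slide":[0.03,-0.061,-0.17],"dr":[-10.1,0,0]},{"slide":[0.06,-0.061,-0.1775],"dr":[-10.1,0,0]},{"slide":[0.0795,-0.061,-0.1775],"dr":[-10.1,0,0]},{"slide":[0.0795,-0.061,-0.1775],"dr":[-10.1,0,0]},{"slide":[0.0795,-0.061,-0.1775],"dr":[-10.1,0,0]},{"slide":[0.0795,-0.061,-0.1775],"dr":[-10.1,0,0]}]'
python3 - <<'E'
from h import *
cap('wrist','w27.png');held('w27');go(587,-183.2,191.5,3.1);pegs('w27')
E
```

```text
time: 32.67
tool_pos: [588.1, -183.9, 192.9]
orientation: [-0.707, -0.018, 0.707, -0.02]
ft_force: [-0.0, 0.3, -1.3]
finger_gap: 0.087
body top n 80 depth below TCP 50.2 plane [-3.5700e-01 -5.2000e-02  6.1107e+01] y [29.5 30.1] z [-3.7  3.6]
tab n 2594 x [-31.5 -26.1  40. ] y [-29.5  30.1] z [-6.6  6.6]
t 32.72 pos [ 588.5 -183.9  194. ] F [ 0.1 -0.5 -2.2] gap 7.8 slide [ 0.0024 -0.0008  0.0014] dr [ 0.01 -0.12 -0.15] rows 0.1
peg 632 ball front x 624.6 ball y -189.5 -174.4 top 173.5
```

```bash
python3 -m creep '[{"slide":[0.002,0,0],"dr":[0,0,0]},{"slide":[0.002,0,-0.02],"dr":[0,0,0]},{"slide":[0.002,0,-0.035],"dr":[0,0,0]},{"slide":[0.002,0,-0.047],"dr":[0,0,0]},{"slide":[0.002,0,-0.047],"dr":[0,0,0]}]'
python3 -m creep '[{"slide":[0,0,-0.01],"dr":[0,0,0]},{"slide":[0,0,-0.022],"dr":[0,0,0]},{"slide":[0,0,-0.022],"dr":[0,0,0]},{"slide":[0,0,-0.022],"dr":[0,0,0]}]'
python3 -c "
from h import *
go(657,-180,191.5,3.1)"
```

```text
time: 33.13
tool_pos: [637.2, -181.0, 191.8]
orientation: [0.708, 0.018, -0.705, 0.02]
ft_force: [-0.0, 0.3, -2.5]
finger_gap: 0.085
time: 33.47
tool_pos: [656.6, -179.8, 191.2]
orientation: [0.707, 0.019, -0.707, 0.02]
ft_force: [-0.4, 0.4, -1.6]
finger_gap: 0.085
t 33.47 pos [ 656.6 -179.8  191.2] F [-0.4  0.4 -1.6] gap 7.4 slide [-0.0003  0.0002 -0.0004] dr [-0.   -0.03 -0.09] rows 0.0
```

```bash
python3 -m creep '[{"slide":[0.004,0,0],"dr":[0,0,0]},{"slide":[0.007,0,0],"dr":[0,0,0]},{"slide":[0.009,0,0],"dr":[0,0,0]},{"slide":[0.009,0,0],"dr":[0,0,0]}]'
python3 -m creep '[{"slide":[0,0,0],"dr":[0,0,0]},{"slide":[0,0,0],"dr":[0,0,0]},{"slide":[0,0,0],"dr":[0,0,0]},{"slide":[0,0,0],"dr":[0,0,0]},{"slide":[-0.01,0,0],"dr":[0,0,0]},{"slide":[-0.04,0,0],"dr":[0,0,0]},{"slide":[-0.07,0,0],"dr":[0,0,0]},{"slide":[-0.09,0,0.04],"dr":[0,0,0]},{"slide":[-0.1,0,0.08],"dr":[0,0,0]},{"slide":[-0.1,0,0.12],"dr":[0,0,0]},{"slide":[-0.1,0,0.16],"dr":[0,0,0]},{"slide":[-0.1,0,0.2],"dr":[0,0,0]},{"slide":[-0.1,0,0.2],"dr":[0,0,0]}]' 35
python3 - <<'E'
from h import *
cap('wrist','w28.png');cap('scene','sc6.png');cap('top','top6.png')
go(430,-100,280,3.1)
b=cv2.imread('pics/sc6.png')[180:400,130:500]
cv2.imwrite('pics/b6.png',cv2.resize(b,None,fx=2.1,fy=2.1,interpolation=2))
b=cv2.imread('pics/top6.png')[120:310,170:490]
cv2.imwrite('pics/b7.png',cv2.resize(b,None,fx=2.5,fy=2.5,interpolation=2))
for f in ['top6','sc6','w28']: tabs(f,190,225,590,680,-240,240)
E
```

```text
time: 33.8
tool_pos: [656.2, -179.9, 183.0]
orientation: [-0.707, -0.019, 0.707, -0.02]
ft_force: [-2.8, 0.9, 3.6]
finger_gap: 0.084
time: 34.88
tool_pos: [450.3, -190.5, 282.7]
orientation: [-0.706, -0.018, 0.707, -0.019]
ft_force: [-0.1, 0.7, -0.0]
finger_gap: 0.348
t 35.03 pos [ 457.7 -190.7  282.9] F [ 0.8  0.5 -0.2] gap 30.7 slide [ 0.0026 -0.0921  0.0227] dr [ 0.01 -0.17 -0.15] rows 2.3
tab 129 [632.2 194. ] [11.7 43.5] 2.6 [630.9 193.9 206.5]
tab 130 [634.4 119. ] [11.5 44.2] 1.8 [632.9 119.  206.4]
tab 263 [635.6 196.4] [14.4 45. ] 5.9 [636.9 195.7 203.6]
tab 257 [638.1 120.9] [44.3 13.1] 89.1 [639.3 120.6 204.2]
tab 269 [644.9  46.8] [14.9 45.1] 3.5 [646.8  46.1 203.9]
tab 347 [ 653.  -104.4] [14.1 59.8] 4.1 [ 654.5 -104.1  202.7]
tab 360 [ 657.7 -180.1] [15.2 59.7] 0.8 [ 659.2 -180.4  202.7]
tab 2553 [ 655.8 -179.6] [11.1 60.9] 3.1 [ 653.8 -181.6  203.3]
tab 591 [ 648.7 -121.1] [ 9.2 28.8] 18.7 [ 649.1 -124.5  199.3]
tab 148 [646.  -80.8] [ 2.7 13.9] 4.7 [646.2 -79.  203.6]
```

View pics/b6.png

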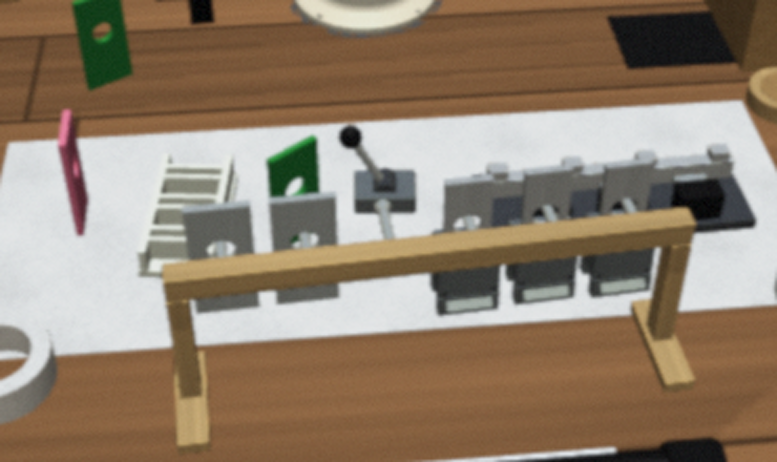

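View pics/b7.png

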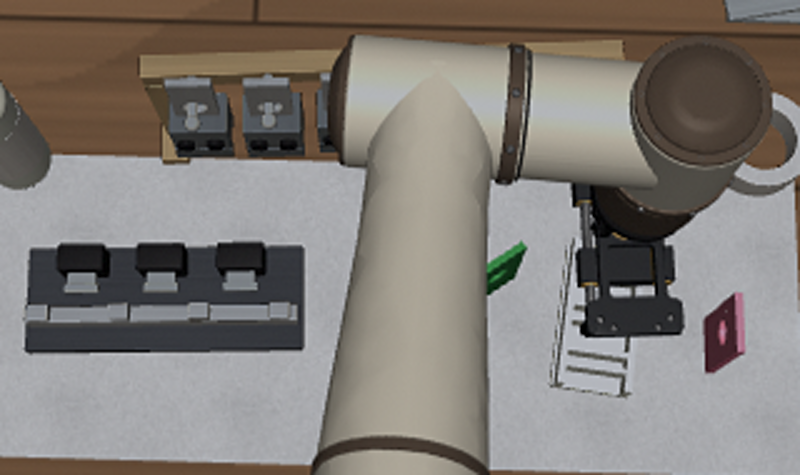

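View pics/w28.png

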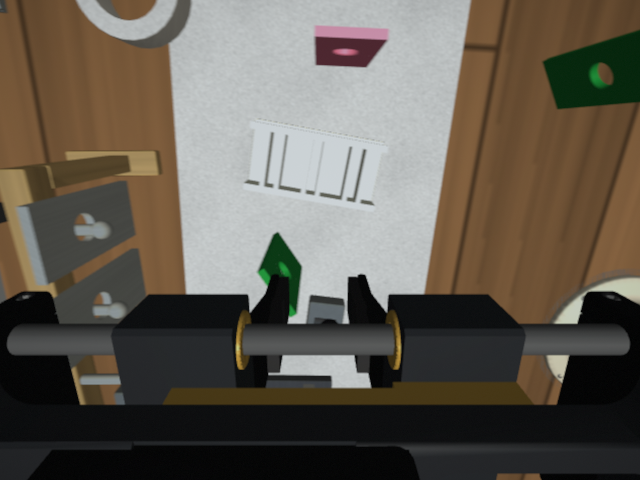

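```bash
python3 - <<'E'
from h import *
for f in ['scene0','top0','sc6']:
    c=ld(f);X=cloud(c);z=X[...,2];im=c['pixels'].max(-1)
    m=(z>75)&(z<112)&(im<60)&(X[...,0]>350)&(X[...,0]<480)&(abs(X[...,1])<100)
    P=X[m];print(f,len(P),P.mean(0).round(1),P.min(0).round(1),P.max(0).round(1))
    m=(z>18)&(z<32)&(X[...,0]>350)&(X[...,0]<480)&(abs(X[...,1])<80)
    P=X[m]
    if len(P)>20:
        r=cv2.minAreaRect(P[:,:2].astype(np.float32));print(' base',len(P),r)
    g=(c['pixels'][...,1].astype(int)>c['pixels'][...,2].astype(int)+30)&(X[...,0]>350)
    P=X[g&(z>10)]; print(' green',P.min(0).round(),P.max(0).round()) if len(P) else 0
E
```

```text
scene0 83 [445.8 -57.9  97.1] [425.8 -96.5  78.6] [479.6 -39.3 109.4]
 base 392 ((433.97760009765625, -10.575119018554688), (69.05583953857422, 56.2254753112793), 85.85174560546875)
 green [ 464. -137.   10.] [512. -86. 134.]
top0 86 [433.  -57.9 100.3] [415.  -99.5  75.3] [471.5 -37.7 109.2]
 base 367 ((429.49298095703125, -13.071449279785156), (69.85297393798828, 51.49641418457031), 85.60360717773438)
 green [ 464. -140.   14.] [503. -88. 137.]
sc6 70 [440.  -51.4  98.2] [423.8 -95.7  78.6] [478.8 -39.3 109.7]
 base 385 ((433.4769287109375, -10.4791259765625), (69.20375061035156, 55.76534652709961), 85.83133697509766)
 green [ 468. -137.   59.] [648. -86. 211.]
```

```bash
python3 -c "
from h import *
go(428,-88,170,-4.3)"
```

```text
t 35.03 pos [ 457.7 -190.7  282.9] F [ 0.8  0.5 -0.2] gap 30.7 slide [ 0.1126 -0.1045  0.0244] dr [ 7.41 -0.18 -0.14] rows 3.7
```

```bash
python3 -m creep '[{"slide":[0.03,-0.03,0.01],"dr":[7.4,0,0]},{"slide":[0.06,-0.06,0.02],"dr":[7.4,0,0]},{"slide":[0.09,-0.09,0.024],"dr":[7.4,0,0]},{"slide":[0.1126,-0.1045,0.0244],"dr":[7.4,0,0]},{"slide":[0.1126,-0.1045,0.0244],"dr":[7.4,0,0]},{"slide":[0.1126,-0.1045,0.0244],"dr":[7.4,0,0]},{"slide":[0.1126,-0.1045,0.0244],"dr":[7.4,0,0]},{"slide":[0.1126,-0.1045,0.0244],"dr":[7.4,0,0]}]' 0 20
python3 - <<'E'
from h import *
c=cap('wrist','w29.png');cap('scene','sc7.png');go(428,-88,84,-4.3)
for f in ['w29','sc7']:
    c=ld(f);X=cloud(c);z=X[...,2];p=c['pixels'].astype(int)
    m=(z>82)&(z<112)&(p.max(-1)<60)&(p[...,1]<p[...,2]+8)&(X[...,0]>390)&(X[...,0]<455)&(X[...,1]>-75)&(X[...,1]<20)
    P=X[m];print(f,len(P), P.mean(0).round(1),P.min(0).round(1),P.max(0).round(1)) if len(P) else 0
b=cv2.imread('pics/sc7.png')[170:330,220:420]
cv2.imwrite('pics/b8.png',cv2.resize(b,None,fx=3.5,fy=3.5,interpolation=2))
E
```

```text
time: 35.7
tool_pos: [429.3, -88.0, 170.1]
orientation: [0.708, -0.027, -0.705, -0.026]
ft_force: [0.1, 0.1, -0.1]
finger_gap: 0.002
t 35.8 pos [428.6 -88.2 169.9] F [-0.2 -0.8  0.1] gap 0.4 slide [ 0.0859 -0.0002  0.0008] dr [-0.06 -0.16 -0.08] rows 2.1
w29 13 [416.4 -51.7  94.7] [415.7 -54.3  92.3] [417.1 -48.7  97.6]
sc7 64 [437.  -47.6  98.9] [427.4 -57.7  86.8] [445.1 -39.1 108. ]
```

View pics/w29.png

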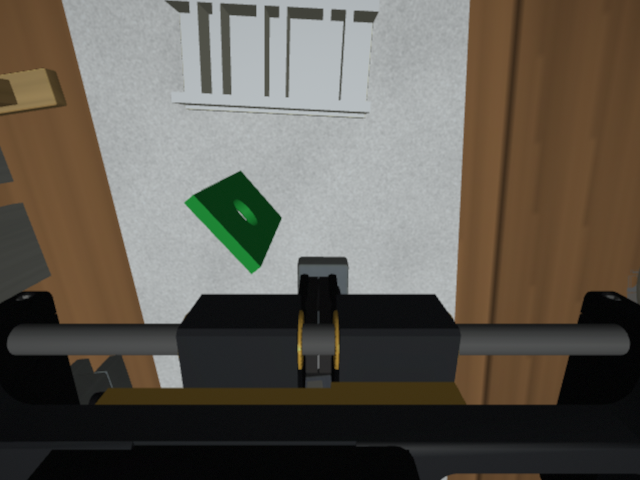

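View pics/b8.png

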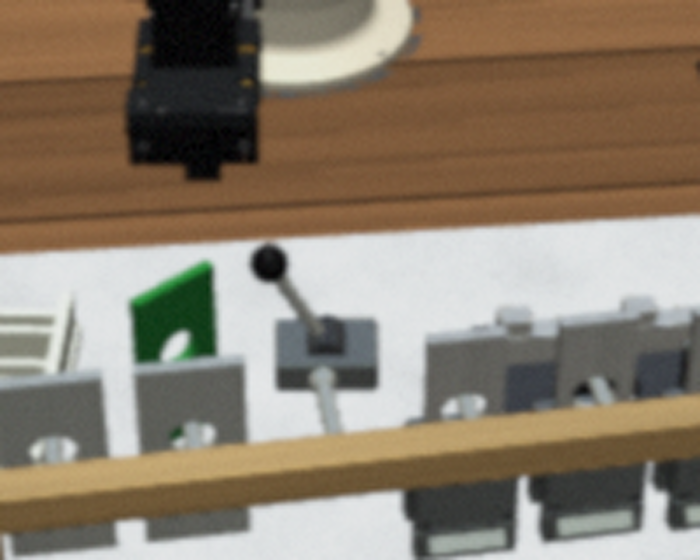

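```bash
python3 -m creep '[{"slide":[0.03,0,0],"dr":[0,0,0]},{"slide":[0.06,0,0],"dr":[0,0,0]},{"slide":[0.086,0,0],"dr":[0,0,0]},{"slide":[0.086,0,0],"dr":[0,0,0]},{"slide":[0.086,0,0],"dr":[0,0,0]},{"slide":[0.086,-0.01,0],"dr":[0,0,0]},{"slide":[0.086,-0.02,0],"dr":[0,0,0]},{"slide":[0.086,-0.03,0],"dr":[0,0,0]},{"slide":[0.086,-0.04,0],"dr":[0,0,0]},{"slide":[0.086,-0.05,0],"dr":[0,0,0]},{"slide":[0.086,-0.06,0],"dr":[0,0,0]},{"slide":[0.086,-0.07,0],"dr":[0,0,0]},{"slide":[0.086,-0.075,0],"dr":[0,0,0]},{"slide":[0.086,-0.08,0],"dr":[0,0,0]},{"slide":[0.086,-0.08,0],"dr":[0,0,0]}]'
python3 - <<'E'
from h import *
cap('scene','sc8.png');go(435,3,84,-4.3)
b=cv2.imread('pics/sc8.png')[170:330,220:420]
cv2.imwrite('pics/b9.png',cv2.resize(b,None,fx=3.5,fy=3.5,interpolation=2))
E
```

```text
time: 37.05
tool_pos: [433.3, -7.1, 82.5]
orientation: [0.707, -0.027, -0.707, -0.025]
ft_force: [-0.2, 0.3, -0.5]
finger_gap: 0.006
t 37.1 pos [433.3  -7.5  82.5] F [-0.1 -0.5 -0.2] gap 0.5 slide [-0.0015 -0.0106 -0.0009] dr [ 0.05 -0.01 -0.09] rows 0.3
```

View pics/b9.png

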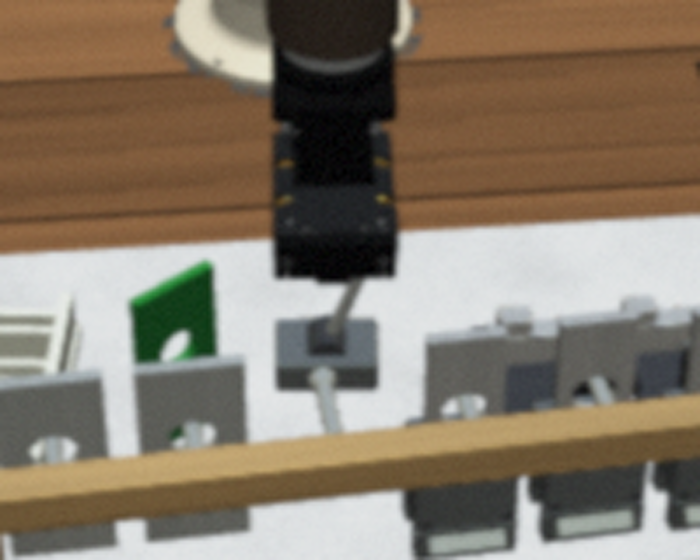

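```bash
python3 -m creep '[{"slide":[0,-0.004,0],"dr":[0,0,0]},{"slide":[0,-0.008,0],"dr":[0,0,0]},{"slide":[0,-0.011,0],"dr":[0,0,0]},{"slide":[0,-0.011,0],"dr":[0,0,0]}]'
python3 -m creep '[{"slide":[0,-0.003,0],"dr":[0,0,0]},{"slide":[0,-0.005,0],"dr":[0,0,0]},{"slide":[0,-0.005,0],"dr":[0,0,0]}]'

```

```text
time: 37.43
tool_pos: [433.8, 3.1, 82.5]
orientation: [-0.706, 0.027, 0.707, 0.026]
ft_force: [-0.5, -0.9, -0.7]
finger_gap: 0.007
time: 37.68
tool_pos: [434.1, 7.7, 82.5]
orientation: [-0.706, 0.027, 0.707, 0.026]
ft_force: [0.1, -3.0, 0.3]
finger_gap: 0.008
```

```bash
python3 -m creep '[{"slide":[0,0.02,0],"dr":[0,0,0]},{"slide":[0,0.04,0],"dr":[0,0,0]},{"slide":[-0.04,0.07,0],"dr":[0,0,0]},{"slide":[-0.08,0.1,0],"dr":[0,0,0]},{"slide":[-0.12,0.13,0.04],"dr":[0,0,0]},{"slide":[-0.15,0.13,0.08],"dr":[0,0,0]},{"slide":[-0.15,0.13,0.08],"dr":[0,0,0]},{"slide":[-0.15,0.13,0.08],"dr":[0,0,0]}]'
python3 - <<'E'
from h import *
cap('scene','sc9.png');c=cap('top','top9.png');cap('wrist','w30.png');go(435,3,84,-4.3)
b=cv2.imread('pics/sc9.png')[170:390,140:500]
cv2.imwrite('pics/c1.png',cv2.resize(b,None,fx=2.2,fy=2.2,interpolation=2))
for f in ['sc9','top9','w30']:
    c=ld(f);X=cloud(c);z=X[...,2];p=c['pixels'].astype(int)
    m=(z>82)&(z<112)&(p.max(-1)<60)&(p[...,1]<p[...,2]+8)&(X[...,0]>390)&(X[...,0]<475)&(X[...,1]>-60)&(X[...,1]<80)
    P=X[m];print(f,len(P), P.mean(0).round(1),P.min(0).round(1),P.max(0).round(1)) if len(P) else 0
    m=(z>18)&(z<32)&(X[...,0]>350)&(X[...,0]<480)&(abs(X[...,1])<80)
    P=X[m]
    if len(P)>20: print(' base',len(P),cv2.minAreaRect(P[:,:2].astype(np.float32)))
    tabs(f,190,225,590,680,-240,240)
E
```

```text
time: 38.35
tool_pos: [343.9, -116.4, 238.2]
orientation: [0.711, -0.027, -0.702, -0.027]
ft_force: [1.6, 0.9, -0.9]
finger_gap: 0.005
t 38.5 pos [ 345.2 -115.3  233.2] F [ 0.1  0.5 -0.4] gap 0.7 slide [ 0.1494 -0.1247 -0.0802] dr [-0.01 -0.17 -0.03] rows 5.0
sc9 63 [442.   26.3  98.2] [431.3  17.   86.4] [449.3  36.1 107.3]
 base 385 ((433.7284240722656, -10.496257781982422), (69.12613677978516, 52.17947769165039), 85.90737915039062)
tab 258 [634.9 196.5] [45.3 14.5] 88.5 [637.2 195.7 203.9]
tab 267 [637.6 121.2] [12.6 44.2] 3.9 [639.3 120.7 203.7]
tab 268 [645.6  47. ] [13.8 45.8] 2.8 [646.6  46.2 203.8]
tab 345 [ 653.1 -104.4] [14.  59.8] 3.3 [ 654.5 -104.3  202.8]
tab 346 [ 657.7 -180.3] [13.7 59.8] 2.6 [ 658.9 -180.4  202.8]
tab 160 [ 649.3 -106.4] [11.2 60.5] 4.5 [ 647.8 -105.8  205.3]
tab 160 [ 654.1 -182.5] [10.9 60.5] 3.0 [ 652.6 -181.8  205. ]
tab 126 [640.7  44.6] [11.1 43.5] 1.4 [640.3  44.1 206.4]
tab 128 [632.  194.3] [12.8 43.2] 1.3 [630.8 194.1 206.9]
tab 127 [634.3 118.9] [10.4 43.8] 3.0 [633.  118.6 206.9]
 base 1078 ((429.4653015136719, -29.9188175201416), (32.641929626464844, 49.87917709350586), 85.1423110961914)
```

View pics/c1.png

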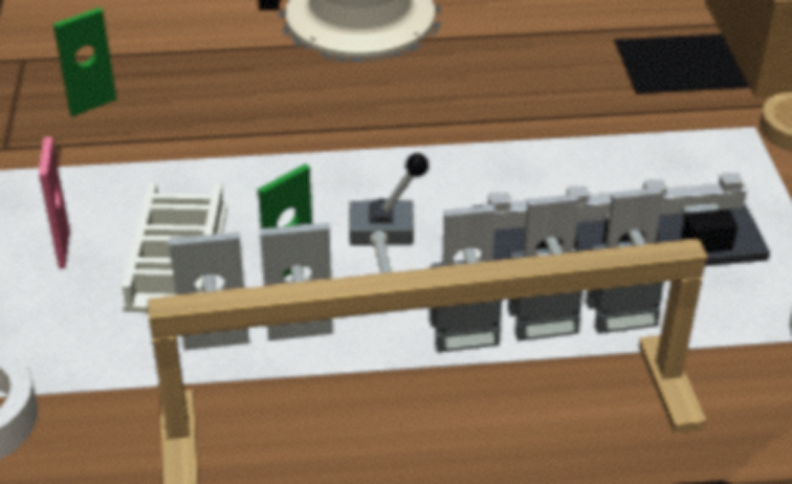

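```bash
python3 -m creep '[{"slide":[0,0,0],"dr":[0,0,0]},{"slide":[0,0,0],"dr":[0,0,0]},{"slide":[0,0,0],"dr":[0,0,0]},{"slide":[0,0,0],"dr":[0,0,0]}]'; python3 -c "
from cell import env
print(env.get_obs()['dq'].round(3)); print(env.sign_off())"
```

```text
time: 38.83
tool_pos: [345.1, -115.3, 231.9]
orientation: [-0.706, 0.027, 0.707, 0.026]
ft_force: [-0.2, 1.0, 0.0]
finger_gap: 0.002
[-0.001 -0.008  0.     0.    -0.001  0.   ]
the job is handed in; nothing more can be done
None
```

The batch was three boxes and two plates. All five now hang on the pegs: the boxes on pegs 4, 5 and 6, the plates on pegs 1 and 2. With everything hung and released, I pushed the lamp lever over to the robot's left, and I handed the job in at about 39 s.

**What went wrong:** on the first box I came down too close to peg 4. The peg's ball pushed the box about 47 mm up in the grip, and my next move pressed it against the peg. The measured force reached about 74 N along x and 58 N in z, combined about 95 N. That is under the 120 N wrist limit. I can't tell whether the push counts against the 40 N limit on the arm and gripper body. I set the box down tilted, half on the rail's base plate, gripped it again and hung it cleanly. The other four went on without trouble.

**Last checks:**
- **Hanging parts:** the top and scene cameras show all five tab and plate tops within about 5 mm of each other and about 205 mm above the bench (expected 210–212 mm). I did not measure the eye centres directly.
- **Switch:** the lever ball sits 37 mm to the left of the switch base, as far as it was to the right before. That puts the lever at about 0.98 rad, and the base has not moved.
- **Arm:** it stands clear, and the force reading is about zero.
- **Left alone:** the green and pink look-alikes, the canister and the roll of labels were not approached. I did not measure the canister or the roll again at the end.

The two fixed cameras disagree by 3–5 mm in x. I placed everything from the wrist camera instead.

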